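# Take apart a nest of light-shield sleeves, sort them by size and cap them

## Robot

A 6-joint arm with a two-finger parallel gripper is mounted at the origin on a cart in front of the work surface, level with it; the furniture and walls round the work are solid. World frame = base frame: x ahead of the robot, y to its left, z up, the work surface at z = 0. Lengths are in m, angles in degrees, forces in N, time in s.
With the tool pointing down it reaches from about 0.275 to 0.825 m from the base axis. Payload 5.2 kg.
Tool frame: the origin (TCP) lies at the centre of the arm's flange, where the gripper is bolted on; the fingertips stand 186 mm ahead of it and the grasp point (between the pads) lies 167 mm ahead of it; z points along the fingers, y is the line along which they close (so a half turn about z gives the same grasp; the last joint's range is limited). The gripper opens to 93 mm and grips with 3 to 60 N. Pads are 15 mm wide; open, the fingers measure 128 mm over their backs; the gripper's body (75 mm by 188 mm) begins 65 mm behind the grasp point.
Start: joints at [59.026, 14.817, 87.949, -0, 77.235, -11.62], TCP at [0.182, 0.519, 0.405] pointing down, gripper open.
Joint ranges: [-179.93, 179.93], [-52.35, 119.4], [10.71, 147.94], [-69.91, 249.91], [12.55, 155.21], [-178.61, 178.61]. Speed limits (degrees/s): [147.25, 147.25, 180, 180, 180, 180].

## Interface

Orientations are given as [roll, pitch, yaw] about the fixed x, y, z axes, in that order (R = Rz(yaw) Ry(pitch) Rx(roll)).
In Python, from rig import readout, optics, order gives the robot as it stands.
- The arm moves only by the tool send_rows, never from a script. Its argument "plan" is a list of rows, each an object with "hand": the closure, from 0 (fully open) to 1 (shut); "slide": the shift along the tool's x, y, z in mm, a list of three; "rotation": the turn, a rotation vector about the tool's x, y, z in degrees, a list of three. In form: [{"hand": hand, "slide": [x, y, z], "rotation": [ax, ay, az]}, ...]. A call has 1 to 20 rows; each row is the pose to reach, as a shift and turn from the pose commanded when the call began, along the tool's axes at that moment; what a row does not reach only later rows make up. A row lasts 1/12 s, in which the tool goes at most 41.7 mm and 7.16 degrees, less where a joint would pass 70% of its speed; a pose out of reach is approached as far as the arm can. A call with a gripper value outside its range is refused whole. The fingers move at their own pace and stop on an object; "force" is the grip in N (left out, the last holds). Time passes only in rows, so rows that repeat a pose let the fingers close. It gives the time, the measured TCP pose, the force, the opening and the grip force at its end, in the units of the state.
- readout.read_state(): the state, without advancing time (a new reading comes with each control period).
- optics.capture(name): name is "side" or "top"; returns the picture (400x640x3 uint8, red, green, blue); there is no depth.
- optics.calibration(name): a dict with "camera_matrix" (3x3 intrinsics, pixels), "R" (3x3) and "t" (3): a world point X has camera coordinates R X + t. Camera axes: x right, y down, z forward; pixel columns grow to the right and rows downward; lengths in m; the calibration is good to about 2 mm. A picture is of the moment at which its call begins. calibration takes no time and is no camera call.
- order.job_done(): hands the job in; it is judged then, once.
The state is a dict: "time_s": time; "joints": joint angles; "qvel": joint speeds; "tau": joint torques, N m; "position": TCP position; "tool_rot": TCP orientation; "force": force on the tool from outside, world axes, zero at the start; "wrist_torque": the same for the moment, N m; "gripper_width": finger opening in m; "finger_force": force on a finger pad.
Only numpy, scipy, OpenCV 4.12 (cv2) and the standard library are available. Lean on these libraries where they do the work, as an engineer would, in place of code of your own. Each camera call takes 0.05 s, during which the arm holds its last target. There are 200 camera calls.

## Task

The light-shield sleeves of the comparison microscope are jammed one inside another. Pull the nest apart, stand every sleeve upright in the middle of the coaster whose white circle has its size, and close each sleeve with the one blue dust cap that fits it, pushed fully home. Caps for which there is no sleeve today are simply not used; leave the other things on the bench where they are.

Things in the scene. Friction and masses are not known exactly. Their poses are not given: they have to be found in the camera images.
- nest_stand: grey plastic disc, 104 mm across and 4 mm thick, fixed to the table, on which the nest of sleeves stands at the start; origin: centre of its underside, on the table
- sleeve_xl: largest of the aluminium sleeves (straight tubes open at both ends, nested upright): outside diameter 68 mm, bore 59 mm, 54 mm tall, about 500 g; origin: centre of its lower end, z along the tube. Three spring pads below its upper rim clamp the next smaller sleeve inside it (2 to 4 N drag, pull straight up). May be absent
- coaster_xl: black rubber coaster, 84 mm across and 4 mm thick, fixed to the table, with a thin white circle 70 mm across that shows which sleeve belongs on it (the largest, 68 mm); origin: centre of its underside, on the table
- cap_xl: blue plastic dust cap for the largest sleeve: 81 mm across, 4 mm roof, skirt 8 mm deep that goes over the sleeve's outside (inside 71 mm at the roof, flared to 75 mm at the mouth); on the roof a round knob 18 mm thick, 24 mm tall; lies mouth down on the table, 36 mm high, 40 g; origin: centre of the skirt's lower edge, z up. Seated, its origin is 8 mm below the sleeve's rim
- sleeve_l: second largest of the aluminium sleeves (straight tubes open at both ends, nested upright): outside diameter 56 mm, bore 47 mm, 76 mm tall, about 400 g; origin: centre of its lower end, z along the tube. Three spring pads below its upper rim clamp the next smaller sleeve inside it (2 to 4 N drag, pull straight up). It stands 22 mm higher than the next larger one. Always present
- coaster_l: black rubber coaster, 72 mm across and 4 mm thick, fixed to the table, with a thin white circle 58 mm across that shows which sleeve belongs on it (the second largest, 56 mm); origin: centre of its underside, on the table
- cap_l: blue plastic dust cap for the second largest sleeve: 69 mm across, 4 mm roof, skirt 8 mm deep that goes over the sleeve's outside (inside 59 mm at the roof, flared to 63 mm at the mouth); on the roof a round knob 18 mm thick, 24 mm tall; lies mouth down on the table, 36 mm high, 40 g; origin: centre of the skirt's lower edge, z up. Seated, its origin is 8 mm below the sleeve's rim
- sleeve_m: third largest of the aluminium sleeves (straight tubes open at both ends, nested upright): outside diameter 44 mm, bore 35 mm, 98 mm tall, about 280 g; origin: centre of its lower end, z along the tube. Three spring pads below its upper rim clamp the next smaller sleeve inside it (2 to 4 N drag, pull straight up). It stands 22 mm higher than the next larger one. Always present
- coaster_m: black rubber coaster, 60 mm across and 4 mm thick, fixed to the table, with a thin white circle 46 mm across that shows which sleeve belongs on it (the third largest, 44 mm); origin: centre of its underside, on the table
- cap_m: blue plastic dust cap for the third largest sleeve: 57 mm across, 4 mm roof, skirt 8 mm deep that goes over the sleeve's outside (inside 47 mm at the roof, flared to 51 mm at the mouth); on the roof a round knob 18 mm thick, 24 mm tall; lies mouth down on the table, 36 mm high, 40 g; origin: centre of the skirt's lower edge, z up. Seated, its origin is 8 mm below the sleeve's rim
- sleeve_s: smallest of the aluminium sleeves (straight tubes open at both ends, nested upright): outside diameter 32 mm, bore 23 mm, 120 mm tall, about 160 g; origin: centre of its lower end, z along the tube. It stands 22 mm higher than the next larger one. May be absent
- coaster_s: black rubber coaster, 48 mm across and 4 mm thick, fixed to the table, with a thin white circle 34 mm across that shows which sleeve belongs on it (the smallest, 32 mm); origin: centre of its underside, on the table
- cap_s: blue plastic dust cap for the smallest sleeve: 45 mm across, 4 mm roof, skirt 8 mm deep that goes over the sleeve's outside (inside 35 mm at the roof, flared to 39 mm at the mouth); on the roof a round knob 18 mm thick, 24 mm tall; lies mouth down on the table, 36 mm high, 40 g; origin: centre of the skirt's lower edge, z up. Seated, its origin is 8 mm below the sleeve's rim
- spare_carton: small brown and dark blue cardboard carton, 45x60x32 mm, a bystander to be left alone; origin: centre of its underside
- bulb_carton: white and dark blue cardboard carton standing on end, 40x40x58 mm, a bystander to be left alone; origin: centre of its underside
- putty_tin: flat round white tin, 56 mm across, 20 mm high, a bystander to be left alone; origin: centre of its underside
Mind the look-alikes: they are no part of the job. Leave any red look-alike of the coaster_s alone.

How it is judged:
By the outcome, as a careful person would: the job done as asked, in the order asked, and still so for the second after the job is handed in, with the robot touching nothing.
Of sleeve_xl, sleeve_s only 1 to 2 are there at a start; the rules pass over those that are not, and their reading is None.
At some moment in a run one of cap_xl, cap_l may be knocked a few centimetres aside while the robot is not near it.
It also fails if it takes over 210 s, if anything falls off the work surface, if the arm or the gripper's body presses on something with over 40 N, if the wrist force passes 120 N, or if a joint passes its speed limit or range.

## Working session

There is one attempt and no reset: what is moved stays moved. The work goes in short steps, Python scripts to look and compute and a tool call to move; the robot and the scene stay as the last step left them, time stands still between calls to the robot, and variables do not carry over. Pictures are saved under pics/ and viewed, at most 15 in all, crops included, and the job is handed in when it is done.

Besides the shell and the picture viewer there is one more tool, called after "Emit:" in YAML: its name, and indented under it one key for each argument. send_rows: Moves the arm, as the interface text tells. Its arguments: {"type":"object","properties":{"plan":{"type":"array"},"force":{"type":"number"}},"required":["plan"]}

```bash
ls; mkdir -p pics; python3 - <<'E'
from rig import readout, optics
import cv2,numpy as np
print(readout.read_state())
for n in("top","side"):
    im=optics.capture(n); cv2.imwrite(f"pics/{n}0.png",im[:,:,::-1]); c=optics.calibration(n)
    print(n,c, -np.array(c["R"]).T@np.array(c["t"]))
E
```

```text
pics
{'time_s': 0.0, 'joints': array([ 5.90262919e+01,  1.48602515e+01,  8.80085185e+01,  1.13922800e-03,
        7.72337623e+01, -1.16225027e+01]), 'qvel': array([-0.03530587,  0.02392379, -0.03757224,  0.05330043,  0.12512731,
       -0.06559187]), 'tau': array([-1.84126271e-03, -4.37312579e+01, -2.83994991e+01,  7.17053795e-02,
        4.12187981e-02, -1.16409533e-04]), 'position': array([0.18214565, 0.51875758, 0.403926  ]), 'tool_rot': array([-1.79899794e+02, -2.17442662e-02,  1.60648523e+02]), 'force': array([ 0.42366839, -0.57908673, -1.28832492]), 'wrist_torque': array([0.01597408, 0.02699717, 0.00913657]), 'finger_force': 0.0, 'gripper_width': 0.09281697179502806}
top {'camera_matrix': array([[399.78054547,   0.        , 320.22273401],
       [  0.        , 399.78054547, 201.61666264],
       [  0.        ,   0.        ,   1.        ]]), 'R': array([[ 5.48583982e-04, -9.99999699e-01, -5.47845988e-04],
       [-9.83375451e-01, -4.39984418e-04, -1.81583395e-01],
       [ 1.81583099e-01,  6.38352037e-04, -9.83375397e-01]]), 't': array([-0.07040188,  0.54712588,  1.00551432])} [ 0.35548437 -0.070803    1.08810844]
side {'camera_matrix': array([[446.76741886,   0.        , 316.13780213],
       [  0.        , 446.76741886, 193.04138189],
       [  0.        ,   0.        ,   1.        ]]), 'R': array([[ 0.9954407 , -0.092426  ,  0.02356378],
       [-0.01856932, -0.43010655, -0.90258713],
       [ 0.09355746,  0.8980344 , -0.42986186]]), 't': array([-0.56607681,  0.03009239,  1.31139326])} [ 0.44136407 -1.21705354  0.60421786]
```

View pics/top0.png

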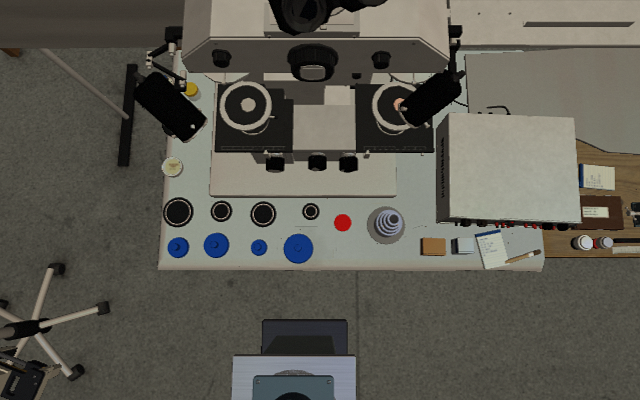

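View pics/side0.png

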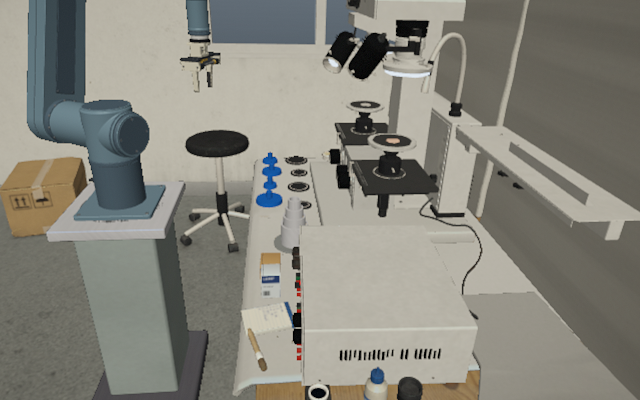

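```bash
cat > h.py <<'E'
from rig import readout, optics
import cv2,numpy as np
def cap(n): return optics.capture(n)
def ray(n,uv,z):
    c=optics.calibration(n);R=np.array(c["R"]);C=-R.T@np.array(c["t"])
    d=R.T@np.linalg.inv(c["camera_matrix"])@np.array([uv[0],uv[1],1.])
    return C+d*(z-C[2])/d[2]
def proj(n,X):
    c=optics.calibration(n);p=np.array(c["camera_matrix"])@(np.array(c["R"])@np.array(X)+c["t"]);return p[:2]/p[2]
def blobs(mask,amin,x0=0,y0=0,x1=640,y1=400):
    m=np.zeros(mask.shape,np.uint8);m[y0:y1,x0:x1]=mask[y0:y1,x0:x1]
    n,l,s,c=cv2.connectedComponentsWithStats(m)
    return [(c[i],s[i]) for i in range(1,n) if s[i][4]>=amin]
def blue(im):
    i=im.astype(int);return ((i[...,2]>i[...,0]+60)&(i[...,2]>i[...,1]+40)).astype(np.uint8)
E
python3 - <<'E'
from h import *
T=cv2.imread('pics/top0.png')[:,:,::-1];S=cv2.imread('pics/side0.png')[:,:,::-1]
print("caps (rim z .012, from bbox)")
for c,s in blobs(blue(T),60,150,225,330,275): 
    u,v=s[0]+s[2]/2-.5,s[1]+s[3]/2-.5
    print(c.round(1),s,ray("top",(u,v),.012).round(4),ray("top",c,.013).round(4))
dk=(T.max(2)<60).astype(np.uint8)
print("coasters")
for x0,x1 in((160,198),(206,236),(246,282),(298,324)):
    cs,_=cv2.findContours(cv2.copyTo(dk,None)[195:232,x0:x1].copy(),cv2.RETR_EXTERNAL,cv2.CHAIN_APPROX_NONE)
    c=max(cs,key=cv2.contourArea);e=cv2.fitEllipse(c);u=(e[0][0]+x0,e[0][1]+195);p=ray("top",u,.004)
    print(np.round(u,1),np.round(e[1],1),np.round(max(e[1])*1.084/400/.983*1000), p.round(4), proj("side",p).round(1))
cv2.imwrite("pics/c1.png",cv2.resize(T[190:275,155:475,::-1],None,fx=2.5,fy=2.5,interpolation=cv2.INTER_CUBIC))
a=cv2.resize(S[145:265,235:335,::-1],None,fx=5,fy=5,interpolation=cv2.INTER_CUBIC)
cv2.imwrite("pics/c2.png",a[:600])
b=cv2.resize(T[200:250,360:460,::-1],None,fx=8,fy=8,interpolation=cv2.INTER_CUBIC);cv2.imwrite("pics/c3.png",b)
E
```

```text
caps (rim z .012, from bbox)
[215.6 244.8] [204 233  24  25 463] [0.4357 0.2109 0.012 ] [0.4362 0.2103 0.013 ]
[297.8 248.1] [284 234  29  29 654] [ 0.4278 -0.0106  0.012 ] [ 0.4275 -0.0101  0.013 ]
[177.4 247.1] [168 238  20  19 307] [0.4303 0.3125 0.012 ] [0.4299 0.3124 0.013 ]
[258.3 247. ] [251 240  16  15 187] [0.4304 0.0953 0.012 ] [0.4303 0.0957 0.013 ]
coasters
[177.6 212. ] [28. 30.] 83.0 [0.5266 0.3213 0.004 ] [296.8 160.1]
[220.9 210.9] [19.7 20.9] 58.0 [0.5296 0.2027 0.004 ] [299.5 172.6]
[262.8 213.9] [24.2 25. ] 69.0 [0.5212 0.0873 0.004 ] [299.  186.6]
[310.4 211.1] [15.8 16.2] 45.0 [ 0.5292 -0.043   0.004 ] [304.2 204.9]
```

View pics/c1.png

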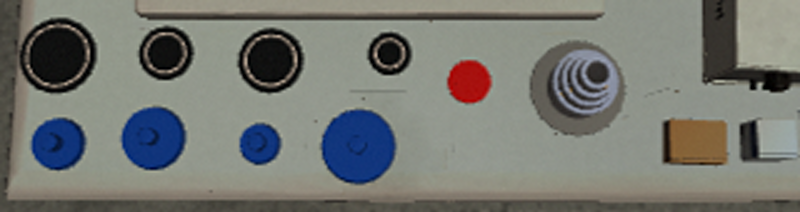

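View pics/c2.png

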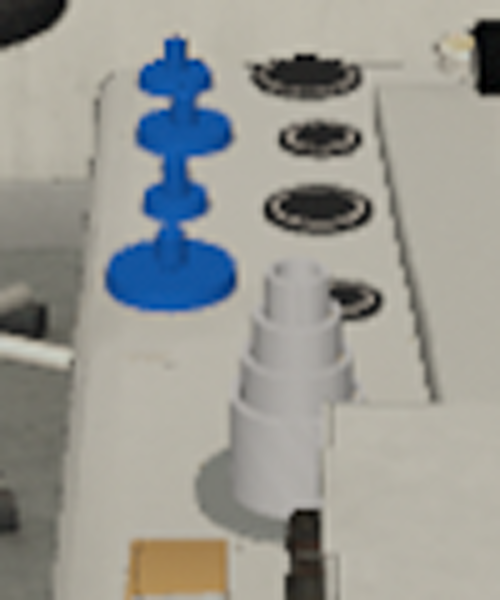

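View pics/c3.png

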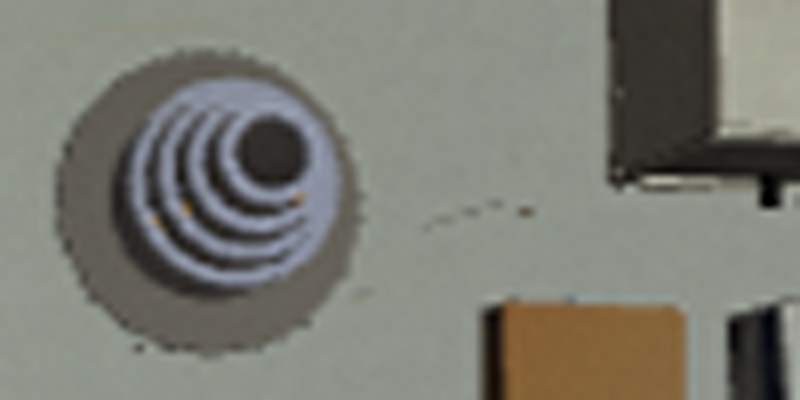

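All four sleeves are present: the side crop shows four tiers, with S on top at side px (294,199). The coasters in the top view are XL (178,212), M (221,211), L (263,214) and S (310,211). The red disc at (343,222) is the look-alike, because coaster_s is black with a white circle. By width, the caps are M (177,247), L (216,245), S (258,247) and XL (298,248).

```bash
cat >> h.py <<'E'
from scipy.spatial.transform import Rotation as Ro
def go(x,y,zg,yaw=180.):
    "tool-frame slide (mm) and rotvec (deg) to put the grasp point at x,y,zg, tool down"
    s=readout.read_state();R=Ro.from_euler('xyz',s['tool_rot'],degrees=True)
    d=R.inv().apply(np.array([x,y,zg+.167])-s['position'])*1000
    r=(R.inv()*Ro.from_euler('xyz',[180,0,yaw],degrees=True)).as_rotvec(degrees=True)
    print("go",(x,y,zg),"slide",d.round(1),"rot",r.round(1))
E
python3 - <<'E'
from h import *
T=cv2.imread('pics/top0.png')[:,:,::-1];S=cv2.imread('pics/side0.png')[:,:,::-1]
dk=(T.max(2)<100).astype(np.uint8)
for c,s in blobs(dk,20,386,212,402,226): print("hole",c,s,ray("top",c,.124).round(4))
i=T.astype(int); disc=cv2.inRange(T,(85,80,75),(135,130,120)); 
# rim extents for XL outer top and sleeve: bright lavender
lav=((i[...,2]-i[...,0]>12)).astype(np.uint8)
for c,s in blobs(lav,30,368,203,406,247):
    print("lav",s)
gr=((i[...,0]-i[...,2]>2)&(i.max(2)<135)).astype(np.uint8)
cs,_=cv2.findContours((((i.max(2)<140)|(lav>0)).astype(np.uint8))[200:250,362:410].copy(),cv2.RETR_EXTERNAL,cv2.CHAIN_APPROX_NONE)
c=max(cs,key=cv2.contourArea);e=cv2.fitEllipse(c);u=(e[0][0]+362,e[0][1]+200);print("stand",u,e[1],ray("top",u,.004).round(4))
for n in [(.5,-.245)]:
    print(proj("side",(*n,.124)),proj("top",(*n,.124)))
go(.5,-.25,.30)
E
```

```text
hole [393.390625 218.71875 ] [389 215  10   9  64] [ 0.4913 -0.2482  0.124 ]
hole [387.82608696 222.13043478] [386 216   8  10  23] [ 0.4829 -0.2344  0.124 ]
lav [377 210  25  26 279]
stand (385.33956718444824, 224.96846771240234) (37.7431526184082, 38.44725036621094) [ 0.491  -0.2478  0.004 ]
[298.51578294 198.91523862] [391.95607275 215.1708069 ]
go (0.5, -0.25, 0.3) slide [-554.6 -620.1  -62.2] rot [ -0.1  -0.  -19.4]
```

Emit:
send_rows:
  plan:
    - {"hand": 0,"slide": [0,0,-60],"rotation": [0,0,0]}
    - {"hand": 0,"slide": [0,0,-60],"rotation": [0,0,0]}
    - {"hand": 0,"slide": [-550,-610,-60],"rotation": [0,0,-19.4]}
    - {"hand": 0,"slide": [-550,-610,-60],"rotation": [0,0,-19.4]}
    - {"hand": 0,"slide": [-550,-610,-60],"rotation": [0,0,-19.4]}
    - {"hand": 0,"slide": [-550,-610,-60],"rotation": [0,0,-19.4]}
    - {"hand": 0,"slide": [-550,-610,-60],"rotation": [0,0,-19.4]}
    - {"hand": 0,"slide": [-550,-610,-60],"rotation": [0,0,-19.4]}
    - {"hand": 0,"slide": [-550,-610,-60],"rotation": [0,0,-19.4]}
    - {"hand": 0,"slide": [-550,-610,-60],"rotation": [0,0,-19.4]}
    - {"hand": 0,"slide": [-550,-610,-60],"rotation": [0,0,-19.4]}
    - {"hand": 0,"slide": [-550,-610,-60],"rotation": [0,0,-19.4]}
    - {"hand": 0,"slide": [-550,-610,-60],"rotation": [0,0,-19.4]}
    - {"hand": 0,"slide": [-550,-610,-60],"rotation": [0,0,-19.4]}
    - {"hand": 0,"slide": [-550,-610,-60],"rotation": [0,0,-19.4]}
    - {"hand": 0,"slide": [-550,-610,-60],"rotation": [0,0,-19.4]}
    - {"hand": 0,"slide": [-550,-610,-60],"rotation": [0,0,-19.4]}
    - {"hand": 0,"slide": [-550,-610,-60],"rotation": [0,0,-19.4]}
    - {"hand": 0,"slide": [-550,-610,-60],"rotation": [0,0,-19.4]}
    - {"hand": 0,"slide": [-550,-610,-60],"rotation": [0,0,-19.4]}
  force: 40

```text
time_s: 1.77
position: [0.4699, -0.171, 0.4644]
tool_rot: [180.0, -0.0, -180.0]
force: [0.3, 0.7, 0.1]
gripper_width: 0.0931
finger_force: 0.0
```

```bash
python3 -c "
from h import *
go(.491,-.248,.30)"
```

```text
go (0.491, -0.248, 0.3) slide [-21.1 -77.   -2.6] rot [ 0. -0.  0.]
```

Emit:
send_rows:
  plan:
    - {"hand": 0,"slide": [-21,-77,0],"rotation": [0,0,0]}
    - {"hand": 0,"slide": [-21,-77,0],"rotation": [0,0,0]}
    - {"hand": 0,"slide": [-21,-77,0],"rotation": [0,0,0]}
    - {"hand": 0,"slide": [-21,-77,0],"rotation": [0,0,0]}
    - {"hand": 0,"slide": [-21,-77,0],"rotation": [0,0,0]}

```text
time_s: 2.18
position: [0.4906, -0.2456, 0.464]
tool_rot: [179.9, -0.1, -180.0]
force: [-0.8, 0.6, -0.2]
gripper_width: 0.0931
finger_force: 0.0
```

```bash
python3 - <<'E'
from h import *
go(.491,-.248,.124)
im=cap("side");cv2.imwrite("pics/s1.png",cv2.resize(im[90:270,190:410,::-1],None,fx=3,fy=3))
E
```

```text
go (0.491, -0.248, 0.124) slide [ -0.6  -2.7 173. ] rot [ 0.1 -0.1  0. ]
```

View pics/s1.png

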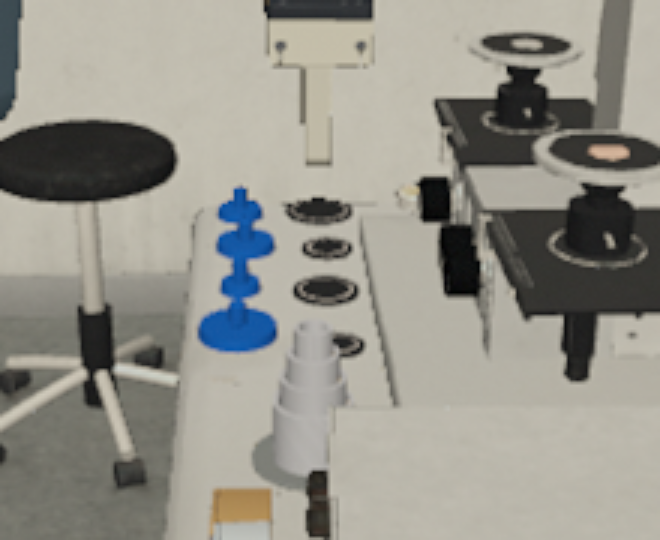

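The view shows the open fingers directly above the nest (finger tip at crop px (318,160), S rim at (311,325)). I'll descend and close.

Emit:
send_rows:
  plan:
    - {"hand": 0,"slide": [0,-2,40],"rotation": [0,0,0]}
    - {"hand": 0,"slide": [0,-2,80],"rotation": [0,0,0]}
    - {"hand": 0,"slide": [0,-2,120],"rotation": [0,0,0]}
    - {"hand": 0,"slide": [0,-2,150],"rotation": [0,0,0]}
    - {"hand": 0,"slide": [0,-2,165],"rotation": [0,0,0]}
    - {"hand": 0,"slide": [0,-2,173],"rotation": [0,0,0]}
    - {"hand": 0.3,"slide": [0,-2,173],"rotation": [0,0,0]}
    - {"hand": 0.5,"slide": [0,-2,173],"rotation": [0,0,0]}
    - {"hand": 1,"slide": [0,-2,173],"rotation": [0,0,0]}
    - {"hand": 1,"slide": [0,-2,173],"rotation": [0,0,0]}
    - {"hand": 1,"slide": [0,-2,173],"rotation": [0,0,0]}
    - {"hand": 1,"slide": [0,-2,173],"rotation": [0,0,0]}
    - {"hand": 1,"slide": [0,-2,173],"rotation": [0,0,0]}
    - {"hand": 1,"slide": [0,-2,173],"rotation": [0,0,0]}
  force: 40

```text
time_s: 3.4
position: [0.4908, -0.2479, 0.292]
tool_rot: [-180.0, 0.0, -180.0]
force: [-0.1, 0.2, -0.5]
gripper_width: 0.0445
finger_force: 0.0
```

Emit:
send_rows:
  plan:
    - {"hand": 1,"slide": [0,0,0],"rotation": [0,0,0]}
    - {"hand": 1,"slide": [0,0,0],"rotation": [0,0,0]}
    - {"hand": 1,"slide": [0,0,0],"rotation": [0,0,0]}
    - {"hand": 1,"slide": [0,0,0],"rotation": [0,0,0]}

```text
time_s: 3.73
position: [0.4908, -0.2476, 0.2917]
tool_rot: [180.0, -0.0, -180.0]
force: [-0.8, 2.1, 2.2]
gripper_width: 0.0311
finger_force: 40.0
```

Emit:
send_rows:
  plan:
    - {"hand": 1,"slide": [0,0,-5],"rotation": [0,0,0]}
    - {"hand": 1,"slide": [0,0,-15],"rotation": [0,0,0]}
    - {"hand": 1,"slide": [0,0,-30],"rotation": [0,0,0]}
    - {"hand": 1,"slide": [0,0,-45],"rotation": [0,0,0]}
    - {"hand": 1,"slide": [0,0,-60],"rotation": [0,0,0]}
    - {"hand": 1,"slide": [0,0,-75],"rotation": [0,0,0]}
    - {"hand": 1,"slide": [0,0,-90],"rotation": [0,0,0]}
    - {"hand": 1,"slide": [0,0,-105],"rotation": [0,0,0]}
    - {"hand": 1,"slide": [0,0,-120],"rotation": [0,0,0]}
    - {"hand": 1,"slide": [0,0,-135],"rotation": [0,0,0]}
    - {"hand": 1,"slide": [-8,40,-140],"rotation": [0,0,0]}
    - {"hand": 1,"slide": [-16,80,-140],"rotation": [0,0,0]}
    - {"hand": 1,"slide": [-24,120,-140],"rotation": [0,0,0]}
    - {"hand": 1,"slide": [-32,160,-140],"rotation": [0,0,0]}
    - {"hand": 1,"slide": [-36,190,-140],"rotation": [0,0,0]}
    - {"hand": 1,"slide": [-38,205,-140],"rotation": [0,0,0]}
    - {"hand": 1,"slide": [-38,205,-140],"rotation": [0,0,0]}
    - {"hand": 1,"slide": [-38,205,-140],"rotation": [0,0,0]}

```text
time_s: 5.23
position: [0.5286, -0.0422, 0.4325]
tool_rot: [-179.9, 0.0, -179.8]
force: [-0.3, -0.6, -1.5]
gripper_width: 0.031
finger_force: 40.0
```

```bash
python3 - <<'E'
from h import *
s=readout.read_state();print(s['position'],s['force'],s['gripper_width'],s['finger_force'])
im=cap("side");a=cv2.resize(im[90:250,230:390,::-1],None,fx=3.5,fy=3.5)
t=cap("top");b=cv2.resize(t[190:280,300:460,::-1],None,fx=3.5,fy=3.5)
b=cv2.copyMakeBorder(b,0,0,0,0,0);cv2.imwrite("pics/p2.png",cv2.resize(np.vstack([a,b]),None,fx=.68,fy=.68))
E
```

```text
[ 0.5286418  -0.04224188  0.4325458 ] [-0.2538521  -0.58043564 -1.53274854] 0.031036561110608044 39.98463571071625
```

View pics/p2.png

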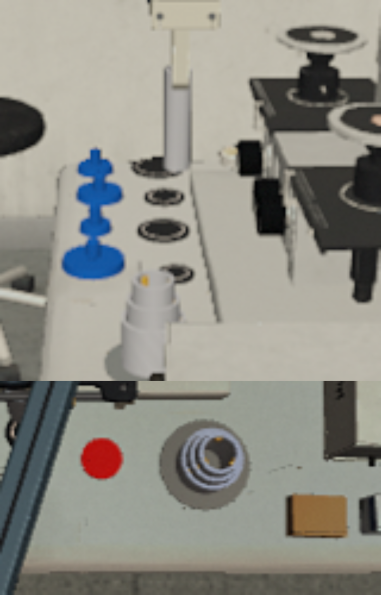

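S hangs upright and alone in the gripper, and M, L and XL stayed in the nest (top crop (215,455)). I'll lower it onto the coaster.

Emit:
send_rows:
  plan:
    - {"hand": 1,"slide": [-1,-0.5,40],"rotation": [0,0,0]}
    - {"hand": 1,"slide": [-1,-0.5,80],"rotation": [0,0,0]}
    - {"hand": 1,"slide": [-1,-0.5,110],"rotation": [0,0,0]}
    - {"hand": 1,"slide": [-1,-0.5,128],"rotation": [0,0,0]}
    - {"hand": 1,"slide": [-1,-0.5,136],"rotation": [0,0,0]}
    - {"hand": 1,"slide": [-1,-0.5,139.5],"rotation": [0,0,0]}
    - {"hand": 1,"slide": [-1,-0.5,140],"rotation": [0,0,0]}
    - {"hand": 1,"slide": [-1,-0.5,140],"rotation": [0,0,0]}
    - {"hand": 0.5,"slide": [-1,-0.5,140],"rotation": [0,0,0]}
    - {"hand": 0.3,"slide": [-1,-0.5,140],"rotation": [0,0,0]}
    - {"hand": 0,"slide": [-1,-0.5,140],"rotation": [0,0,0]}
    - {"hand": 0,"slide": [-1,-0.5,140],"rotation": [0,0,0]}
    - {"hand": 0,"slide": [-1,-0.5,140],"rotation": [0,0,0]}
    - {"hand": 0,"slide": [-1,-0.5,120],"rotation": [0,0,0]}
    - {"hand": 0,"slide": [-1,-0.5,85],"rotation": [0,0,0]}
    - {"hand": 0,"slide": [-1,-0.5,50],"rotation": [0,0,0]}
    - {"hand": 0,"slide": [-1,-0.5,20],"rotation": [0,0,0]}
    - {"hand": 0,"slide": [-1,-0.5,20],"rotation": [0,0,0]}

```text
time_s: 6.83
position: [0.5309, -0.0435, 0.4186]
tool_rot: [-179.8, 0.6, -179.9]
force: [1.2, 1.0, 0.2]
gripper_width: 0.0913
finger_force: 0.0
```

```bash
python3 - <<'E'
from h import *
go(.491,-.248,.28);go(.491,-.248,.102)
E
```

```text
go (0.491, -0.248, 0.28) slide [  39.9 -204.5  -28.2] rot [-0.2  0.6  0.1]
go (0.491, -0.248, 0.102) slide [  41.9 -203.9  149.8] rot [-0.2  0.6  0.1]
```

Emit:
send_rows:
  plan:
    - {"hand": 0,"slide": [8,-40,0],"rotation": [0,0,0]}
    - {"hand": 0,"slide": [16,-80,0],"rotation": [0,0,0]}
    - {"hand": 0,"slide": [24,-120,0],"rotation": [0,0,0]}
    - {"hand": 0,"slide": [31,-160,0],"rotation": [0,0,0]}
    - {"hand": 0,"slide": [36,-190,10],"rotation": [0,0,0]}
    - {"hand": 0,"slide": [39,-204.5,30],"rotation": [0,0,0]}
    - {"hand": 0,"slide": [39,-204.5,60],"rotation": [0,0,0]}
    - {"hand": 0,"slide": [39,-204.5,90],"rotation": [0,0,0]}
    - {"hand": 0,"slide": [39,-204.5,120],"rotation": [0,0,0]}
    - {"hand": 0,"slide": [39,-204.5,136],"rotation": [0,0,0]}
    - {"hand": 0.2,"slide": [39,-204.5,142],"rotation": [0,0,0]}
    - {"hand": 0.4,"slide": [39,-204.5,142],"rotation": [0,0,0]}
    - {"hand": 1,"slide": [39,-204.5,142],"rotation": [0,0,0]}
    - {"hand": 1,"slide": [39,-204.5,142],"rotation": [0,0,0]}
    - {"hand": 1,"slide": [39,-204.5,142],"rotation": [0,0,0]}
    - {"hand": 1,"slide": [39,-204.5,142],"rotation": [0,0,0]}
    - {"hand": 1,"slide": [39,-204.5,142],"rotation": [0,0,0]}
    - {"hand": 1,"slide": [39,-204.5,142],"rotation": [0,0,0]}
    - {"hand": 1,"slide": [39,-204.5,142],"rotation": [0,0,0]}
    - {"hand": 1,"slide": [39,-204.5,142],"rotation": [0,0,0]}

```text
time_s: 8.5
position: [0.491, -0.2476, 0.2703]
tool_rot: [180.0, 0.0, -180.0]
force: [-0.2, 3.4, 4.7]
gripper_width: 0.042
finger_force: 40.0
```

```bash
python3 - <<'E'
from h import *
s=readout.read_state();print(s['position'],s['force'])
im=cap("top");cv2.imwrite("pics/t3.png",im[...,::-1])
# S check: dark hole of S at z .124 near coaster_s
print(proj("top",(.5292,-.043,.124)),proj("top",(.5292,-.043,.004)))
E
```

```text
[ 0.49096008 -0.24760412  0.27026541] [-0.15626302  3.38915093  4.74023583]
[309.13109139 203.34131331] [310.34746772 211.09216803]
```

Emit:
send_rows:
  plan:
    - {"hand": 1,"slide": [0,0,-5],"rotation": [0,0,0]}
    - {"hand": 1,"slide": [0,0,-15],"rotation": [0,0,0]}
    - {"hand": 1,"slide": [0,0,-32],"rotation": [0,0,0]}
    - {"hand": 1,"slide": [0,0,-50],"rotation": [0,0,0]}
    - {"hand": 1,"slide": [0,0,-70],"rotation": [0,0,0]}
    - {"hand": 1,"slide": [0,0,-90],"rotation": [0,0,0]}
    - {"hand": 1,"slide": [0,0,-110],"rotation": [0,0,0]}
    - {"hand": 1,"slide": [0,0,-135],"rotation": [0,0,0]}
    - {"hand": 1,"slide": [0,20,-150],"rotation": [0,0,0]}
    - {"hand": 1,"slide": [0,60,-150],"rotation": [0,0,0]}
    - {"hand": 1,"slide": [0,100,-150],"rotation": [0,0,0]}
    - {"hand": 1,"slide": [0,140,-150],"rotation": [0,0,0]}
    - {"hand": 1,"slide": [0,180,-150],"rotation": [0,0,0]}
    - {"hand": 1,"slide": [0,220,-150],"rotation": [0,0,0]}
    - {"hand": 1,"slide": [0,260,-150],"rotation": [0,0,0]}
    - {"hand": 1,"slide": [-8,300,-150],"rotation": [0,0,0]}
    - {"hand": 1,"slide": [-16,340,-150],"rotation": [0,0,0]}
    - {"hand": 1,"slide": [-24,380,-150],"rotation": [0,0,0]}
    - {"hand": 1,"slide": [-31,418,-150],"rotation": [0,0,0]}
    - {"hand": 1,"slide": [-38.5,450.5,-150],"rotation": [0,0,0]}

```text
time_s: 10.22
position: [0.5286, 0.2052, 0.4202]
tool_rot: [-180.0, 0.0, -179.9]
force: [0.6, -0.7, -2.7]
gripper_width: 0.0424
finger_force: 40.0
```

```bash
python3 - <<'E'
from h import *
s=readout.read_state();print(s['position'],s['force'],s['gripper_width'])
S=cap("side");T=cap("top")
cv2.imwrite("pics/t4.png",T[...,::-1])
b=cv2.resize(T[190:280,280:420,::-1],None,fx=4,fy=4);a=cv2.resize(S[130:250,240:380,::-1],None,fx=4,fy=4)
cv2.imwrite("pics/p4.png",cv2.resize(np.vstack([a,b]),None,fx=.7,fy=.7))
E
```

```text
[0.52858835 0.20516833 0.42022872] [ 0.55710993 -0.68921278 -2.7474833 ] 0.04240854720372534
```

View pics/p4.png

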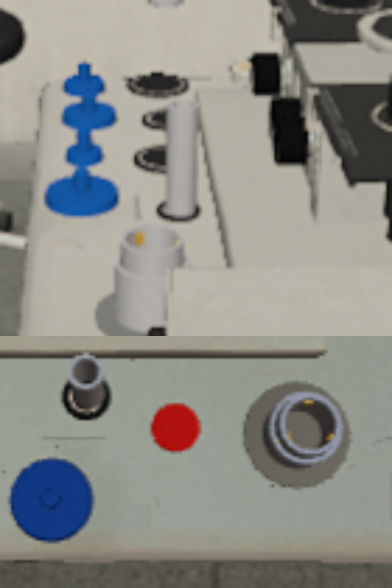

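S stands upright on its coaster: base at side crop (178,210), rim at top crop (87,368). Next I'll lower M.

Emit:
send_rows:
  plan:
    - {"hand": 1,"slide": [0,0,20],"rotation": [0,0,0]}
    - {"hand": 1,"slide": [0,0,60],"rotation": [0,0,0]}
    - {"hand": 1,"slide": [0,0,95],"rotation": [0,0,0]}
    - {"hand": 1,"slide": [0,0,125],"rotation": [0,0,0]}
    - {"hand": 1,"slide": [0,0,140],"rotation": [0,0,0]}
    - {"hand": 1,"slide": [0,0,147],"rotation": [0,0,0]}
    - {"hand": 1,"slide": [0,0,149.5],"rotation": [0,0,0]}
    - {"hand": 1,"slide": [0,0,150],"rotation": [0,0,0]}
    - {"hand": 1,"slide": [0,0,150],"rotation": [0,0,0]}
    - {"hand": 0.4,"slide": [0,0,150],"rotation": [0,0,0]}
    - {"hand": 0.2,"slide": [0,0,150],"rotation": [0,0,0]}
    - {"hand": 0,"slide": [0,0,150],"rotation": [0,0,0]}
    - {"hand": 0,"slide": [0,0,150],"rotation": [0,0,0]}
    - {"hand": 0,"slide": [0,0,150],"rotation": [0,0,0]}
    - {"hand": 0,"slide": [0,0,130],"rotation": [0,0,0]}
    - {"hand": 0,"slide": [0,0,95],"rotation": [0,0,0]}
    - {"hand": 0,"slide": [0,0,55],"rotation": [0,0,0]}
    - {"hand": 0,"slide": [0,0,40],"rotation": [0,0,0]}

```text
time_s: 11.82
position: [0.5299, 0.203, 0.3852]
tool_rot: [179.9, 0.4, -179.9]
force: [0.7, 0.3, 0.0]
gripper_width: 0.0926
finger_force: 0.0
```

Emit:
send_rows:
  plan:
    - {"hand": 0,"slide": [8,-40,0],"rotation": [0,0,0]}
    - {"hand": 0,"slide": [16,-80,0],"rotation": [0,0,0]}
    - {"hand": 0,"slide": [24,-120,0],"rotation": [0,0,0]}
    - {"hand": 0,"slide": [32,-160,0],"rotation": [0,0,0]}
    - {"hand": 0,"slide": [38.5,-200,0],"rotation": [0,0,0]}
    - {"hand": 0,"slide": [38.5,-240,0],"rotation": [0,0,0]}
    - {"hand": 0,"slide": [38.5,-280,0],"rotation": [0,0,0]}
    - {"hand": 0,"slide": [38.5,-320,0],"rotation": [0,0,0]}
    - {"hand": 0,"slide": [38.5,-360,0],"rotation": [0,0,0]}
    - {"hand": 0,"slide": [38.5,-400,10],"rotation": [0,0,0]}
    - {"hand": 0,"slide": [38.5,-435,25],"rotation": [0,0,0]}
    - {"hand": 0,"slide": [38.5,-450.5,50],"rotation": [0,0,0]}
    - {"hand": 0,"slide": [38.5,-450.5,85],"rotation": [0,0,0]}
    - {"hand": 0,"slide": [38.5,-450.5,110],"rotation": [0,0,0]}
    - {"hand": 0,"slide": [38.5,-450.5,126],"rotation": [0,0,0]}
    - {"hand": 0.2,"slide": [38.5,-450.5,132],"rotation": [0,0,0]}
    - {"hand": 0.3,"slide": [38.5,-450.5,132],"rotation": [0,0,0]}
    - {"hand": 1,"slide": [38.5,-450.5,132],"rotation": [0,0,0]}
    - {"hand": 1,"slide": [38.5,-450.5,132],"rotation": [0,0,0]}
    - {"hand": 1,"slide": [38.5,-450.5,132],"rotation": [0,0,0]}

```text
time_s: 13.48
position: [0.4914, -0.2481, 0.2494]
tool_rot: [-179.9, 0.1, -179.9]
force: [-0.5, -0.4, -0.5]
gripper_width: 0.0642
finger_force: 0.0
```

Emit:
send_rows:
  plan:
    - {"hand": 1,"slide": [0,0,0],"rotation": [0,0,0]}
    - {"hand": 1,"slide": [0,0,0],"rotation": [0,0,0]}
    - {"hand": 1,"slide": [0,0,0],"rotation": [0,0,0]}
    - {"hand": 1,"slide": [0,0,0],"rotation": [0,0,0]}

```text
time_s: 13.82
position: [0.4912, -0.2475, 0.2489]
tool_rot: [-180.0, 0.1, -180.0]
force: [-0.1, 3.4, 6.8]
gripper_width: 0.0535
finger_force: 40.0
```

```bash
python3 - <<'E'
from h import *
S=cap("side");T=cap("top");cv2.imwrite("pics/t5.png",T[...,::-1])
b=cv2.resize(T[190:280,160:340,::-1],None,fx=4,fy=4);a=cv2.resize(S[130:230,230:410,::-1],None,fx=4,fy=4)
cv2.imwrite("pics/p5.png",cv2.resize(np.vstack([a,b]),None,fx=.75,fy=.75))
E
```

```text
(no output)
```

View pics/p5.png

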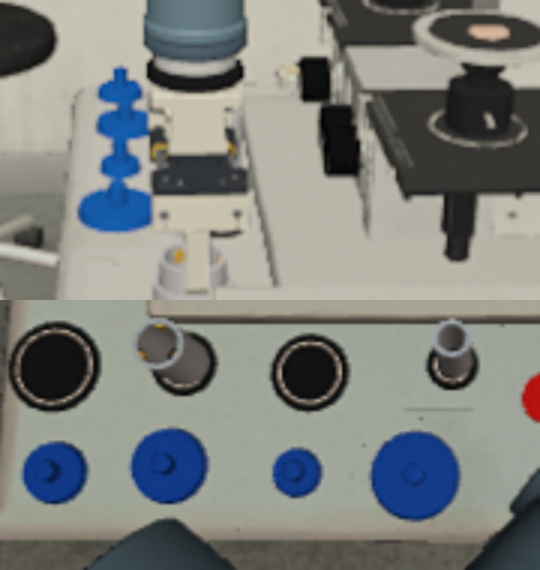

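M stands on its coaster (bottom crop (180,365)), and L is gripped. I'll carry L next.

Emit:
send_rows:
  plan:
    - {"hand": 1,"slide": [0,0,-5],"rotation": [0,0,0]}
    - {"hand": 1,"slide": [0,0,-15],"rotation": [0,0,0]}
    - {"hand": 1,"slide": [0,0,-32],"rotation": [0,0,0]}
    - {"hand": 1,"slide": [0,0,-52],"rotation": [0,0,0]}
    - {"hand": 1,"slide": [0,0,-75],"rotation": [0,0,0]}
    - {"hand": 1,"slide": [0,0,-100],"rotation": [0,0,0]}
    - {"hand": 1,"slide": [0,0,-130],"rotation": [0,0,0]}
    - {"hand": 1,"slide": [0,10,-155],"rotation": [0,0,0]}
    - {"hand": 1,"slide": [0,40,-160],"rotation": [0,0,0]}
    - {"hand": 1,"slide": [0,80,-160],"rotation": [0,0,0]}
    - {"hand": 1,"slide": [0,120,-160],"rotation": [0,0,0]}
    - {"hand": 1,"slide": [0,160,-160],"rotation": [0,0,0]}
    - {"hand": 1,"slide": [0,200,-160],"rotation": [0,0,0]}
    - {"hand": 1,"slide": [-8,240,-160],"rotation": [0,0,0]}
    - {"hand": 1,"slide": [-18,280,-160],"rotation": [0,0,0]}
    - {"hand": 1,"slide": [-26,315,-160],"rotation": [0,0,0]}
    - {"hand": 1,"slide": [-30,335,-160],"rotation": [0,0,0]}
    - {"hand": 1,"slide": [-30,335,-160],"rotation": [0,0,0]}
    - {"hand": 1,"slide": [-30,335,-160],"rotation": [0,0,0]}

```text
time_s: 15.5
position: [0.5203, 0.0881, 0.4078]
tool_rot: [-180.0, -0.0, -179.8]
force: [1.0, -1.1, -5.3]
gripper_width: 0.0536
finger_force: 40.0
```

Emit:
send_rows:
  plan:
    - {"hand": 1,"slide": [0,0,20],"rotation": [0,0,0]}
    - {"hand": 1,"slide": [0,0,60],"rotation": [0,0,0]}
    - {"hand": 1,"slide": [0,0,100],"rotation": [0,0,0]}
    - {"hand": 1,"slide": [0,0,135],"rotation": [0,0,0]}
    - {"hand": 1,"slide": [0,0,150],"rotation": [0,0,0]}
    - {"hand": 1,"slide": [0,0,157],"rotation": [0,0,0]}
    - {"hand": 1,"slide": [0,0,159.5],"rotation": [0,0,0]}
    - {"hand": 1,"slide": [0,0,160],"rotation": [0,0,0]}
    - {"hand": 1,"slide": [0,0,160],"rotation": [0,0,0]}
    - {"hand": 0.3,"slide": [0,0,160],"rotation": [0,0,0]}
    - {"hand": 0.1,"slide": [0,0,160],"rotation": [0,0,0]}
    - {"hand": 0,"slide": [0,0,160],"rotation": [0,0,0]}
    - {"hand": 0,"slide": [0,0,160],"rotation": [0,0,0]}
    - {"hand": 0,"slide": [0,0,160],"rotation": [0,0,0]}
    - {"hand": 0,"slide": [0,0,140],"rotation": [0,0,0]}
    - {"hand": 0,"slide": [0,0,105],"rotation": [0,0,0]}
    - {"hand": 0,"slide": [0,0,65],"rotation": [0,0,0]}
    - {"hand": 0,"slide": [0,0,40],"rotation": [0,0,0]}

```text
time_s: 17.0
position: [0.5211, 0.0872, 0.3713]
tool_rot: [-180.0, 0.2, -179.9]
force: [0.7, -0.0, 0.8]
gripper_width: 0.0928
finger_force: 0.0
```

```bash
python3 - <<'E'
from h import *
S=cap("side");T=cap("top");cv2.imwrite("pics/t6.png",T[...,::-1])
i=T.astype(int);dk=(T.max(2)<110).astype(np.uint8);lav=((i[...,2]-i[...,0]>12)).astype(np.uint8)
for c,s in blobs(lav*(1-blue(T)),30,368,203,410,247): print("lav",s,ray("top",(s[0]+s[2]/2-.5,s[1]+s[3]/2-.5),.058).round(4))
b=cv2.resize(T[190:280,160:420,::-1],None,fx=3,fy=3);a=cv2.resize(S[130:250,150:410,::-1],None,fx=3,fy=3)
cv2.imwrite("pics/p6.png",cv2.resize(np.vstack([a,b]),None,fx=.8,fy=.8))
E
```

```text
lav [376 210  26  26 113] [ 0.4907 -0.2473  0.058 ]
```

View pics/p6.png

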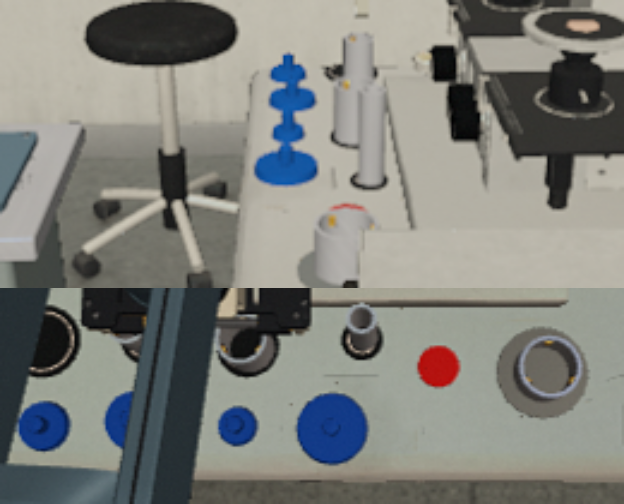

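L is down and only XL remains on the stand, centred at (0.491,-0.247). I'll fetch it.

Emit:
send_rows:
  plan:
    - {"hand": 0,"slide": [10,-40,0],"rotation": [0,0,0]}
    - {"hand": 0,"slide": [20,-80,0],"rotation": [0,0,0]}
    - {"hand": 0,"slide": [30,-120,0],"rotation": [0,0,0]}
    - {"hand": 0,"slide": [30,-160,0],"rotation": [0,0,0]}
    - {"hand": 0,"slide": [30,-200,0],"rotation": [0,0,0]}
    - {"hand": 0,"slide": [30,-240,0],"rotation": [0,0,0]}
    - {"hand": 0,"slide": [30,-280,0],"rotation": [0,0,0]}
    - {"hand": 0,"slide": [30,-315,10],"rotation": [0,0,0]}
    - {"hand": 0,"slide": [30,-335,35],"rotation": [0,0,0]}
    - {"hand": 0,"slide": [30,-335,70],"rotation": [0,0,0]}
    - {"hand": 0,"slide": [30,-335,105],"rotation": [0,0,0]}
    - {"hand": 0,"slide": [30,-335,135],"rotation": [0,0,0]}
    - {"hand": 0,"slide": [30,-335,148],"rotation": [0,0,0]}
    - {"hand": 0,"slide": [30,-335,152],"rotation": [0,0,0]}
    - {"hand": 0.2,"slide": [30,-335,152],"rotation": [0,0,0]}
    - {"hand": 1,"slide": [30,-335,152],"rotation": [0,0,0]}
    - {"hand": 1,"slide": [30,-335,152],"rotation": [0,0,0]}
    - {"hand": 1,"slide": [30,-335,152],"rotation": [0,0,0]}
    - {"hand": 1,"slide": [30,-335,152],"rotation": [0,0,0]}
    - {"hand": 1,"slide": [30,-335,152],"rotation": [0,0,0]}

```text
time_s: 18.77
position: [0.4912, -0.2476, 0.2171]
tool_rot: [-180.0, 0.1, -179.9]
force: [-0.4, 3.5, 5.7]
gripper_width: 0.0652
finger_force: 40.0
```

Emit:
send_rows:
  plan:
    - {"hand": 1,"slide": [0,0,0],"rotation": [0,0,0]}
    - {"hand": 1,"slide": [0,0,0],"rotation": [0,0,0]}

```text
time_s: 18.93
position: [0.4912, -0.2476, 0.217]
tool_rot: [-180.0, 0.1, -179.9]
force: [-0.2, 3.9, 6.8]
gripper_width: 0.0655
finger_force: 40.0
```

```bash
python3 - <<'E'
from h import *
T=cap("top");cv2.imwrite("pics/t7.png",T[...,::-1])
E
python3 - <<'E'
from h import *
T=cv2.imread('pics/t7.png')[:,:,::-1].copy();go(.5266,.3213,.25)
print([proj("top",p).round(1) for p in((.5292,-.043,.124),(.5296,.2027,.102),(.5212,.0873,.080))])
cv2.imwrite("pics/p7.png",cv2.resize(T[192:262,160:330,::-1],None,fx=4.7,fy=4.7,interpolation=cv2.INTER_CUBIC))
E
```

```text
go (0.5266, 0.3213, 0.25) slide [ -36.3  568.8 -200.2] rot [-0.   0.1  0.1]
[array([309.1, 203.3]), array([211.3, 204.7]), array([258.6, 209.5])]
```

View pics/p7.png

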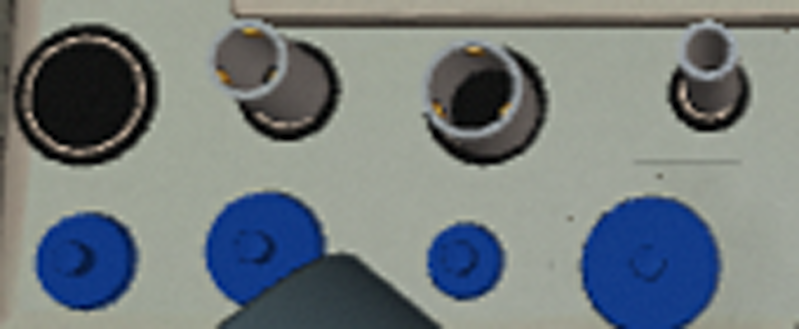

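```bash
python3 - <<'E'
from h import *
T=cv2.imread('pics/t7.png')[:,:,::-1];T0=cv2.imread('pics/top0.png')[:,:,::-1]
def up(I,x0,y0,x1,y1,k=8): return cv2.resize(I[y0:y1,x0:x1],None,fx=k,fy=k,interpolation=cv2.INTER_CUBIC).astype(int)
def fit(m,x0,y0,k=8):
    cs,_=cv2.findContours(m.astype(np.uint8),cv2.RETR_EXTERNAL,cv2.CHAIN_APPROX_NONE);c=cv2.convexHull(max(cs,key=cv2.contourArea))
    e=cv2.fitEllipse(c);return np.array([(e[0][0]+.5)/k-.5+x0,(e[0][1]+.5)/k-.5+y0]),np.array(e[1])/k
for n,b,z,bc in(("s",(300,194,320,210),.124,(300,201,322,222)),("m",(200,192,225,216),.102,(206,196,236,226)),("l",(246,196,274,224),.080,(244,196,282,232)),("xl",None,0,(160,195,198,232))):
    if b:
        I=up(T,*b);u,e=fit(I[...,2]-I[...,0]>14,*b[:2]);print(n,"rim",u.round(2),e.round(1),ray("top",u,z).round(4))
    I=up(T0,*bc);u,e=fit(I.max(2)<100,*bc[:2]);print(n,"coaster",u.round(2),e.round(1),ray("top",u,.004).round(4))
for n,b,z in(("caps",(248,237,270,260),.012),):pass
b=(368,203,412,247);I=up(cv2.imread('pics/t6.png')[:,:,::-1],*b);u,e=fit(I[...,2]-I[...,0]>14,*b[:2]);print("xl rim",u,e,ray("top",u,.058))
for n,c in (("s",(258,247)),("m",(177,247)),("l",(216,245)),("xl",(298,248))):
    b=(c[0]-20,c[1]-18,c[0]+20,c[1]+20);I=up(T0,*b);u,e=fit((I[...,2]>I[...,0]+60)&(I[...,2]>I[...,1]+40),*b[:2]);print("cap",n,u.round(2),e.round(1),ray("top",u,.012).round(4))
E
```

```text
s rim [309.84 207.49] [1.  3.1] [ 0.5189 -0.0448  0.124 ]
s coaster [310.36 211.07] [17.5 17.7] [ 0.5293 -0.043   0.004 ]
m rim [212.99 196.62] [0.7 4. ] [0.5502 0.1995 0.102 ]
m coaster [220.95 210.83] [21.5 22.3] [0.5298 0.2025 0.004 ]
l rim [260.15 200.67] [0.8 3.4] [0.544 0.084 0.08 ]
l coaster [262.87 213.84] [25.9 26.7] [0.5215 0.0872 0.004 ]
xl coaster [164.29 212.79] [37.  59.1] [0.5243 0.3578 0.004 ]
xl rim [388.86307526 222.36279106] [25.36740303 25.92373085] [ 0.49102751 -0.24829494  0.058     ]
cap s [258.29 247.1 ] [15.5 15.6] [0.4301 0.0959 0.012 ]
cap m [177.53 247.12] [19.8 20.8] [0.4299 0.3124 0.012 ]
cap l [215.65 244.85] [24.3 24.9] [0.4361 0.2105 0.012 ]
cap xl [297.81 248.12] [28.8 29. ] [ 0.4274 -0.0101  0.012 ]
```

```bash
cat >> h.py <<'E'
def rim(T,b,z,th=9,k=8):
    "centre of a sleeve's upper rim (hull of its lavender pixels) in box b"
    I=cv2.resize(T[b[1]:b[3],b[0]:b[2]],None,fx=k,fy=k,interpolation=cv2.INTER_CUBIC).astype(int)
    m=((I[...,2]-I[...,0]>th)&(I.max(2)>130)).astype(np.uint8);m=cv2.morphologyEx(m,cv2.MORPH_OPEN,np.ones((3,3)))
    h=cv2.convexHull(cv2.findNonZero(m));e=cv2.fitEllipse(h);u=(np.array(e[0])+.5)/k-.5+b[:2]
    return u.round(2),(np.array(e[1])/k).round(1),ray("top",u,z).round(4)
E
python3 - <<'E'
from h import *
T=cv2.imread('pics/t7.png')[:,:,::-1]
for n,b,z in(("s",(301,195,319,210),.124),("m",(202,194,223,214),.102),("l",(248,198,273,223),.080)):
    for th in(9,14):print(n,*rim(T,b,z,th))
E
```

```text
s [310.16 202.26] [12.  12.3] [ 0.5319 -0.0455  0.124 ]
s [309.92 202.09] [11.3 12.2] [ 0.5323 -0.0449  0.124 ]
m [212.19 203.99] [15.5 16.5] [0.5314 0.2006 0.102 ]
m [212.97 196.62] [0.7 3.9] [0.5502 0.1995 0.102 ]
l [259.77 210.31] [20.2 21. ] [0.519  0.0843 0.08  ]
l [259.67 210.19] [19.7 20.8] [0.5193 0.0845 0.08  ]
```

Emit:
send_rows:
  plan:
    - {"hand": 1,"slide": [0,0,-10],"rotation": [0,0,0]}
    - {"hand": 1,"slide": [0,0,-40],"rotation": [0,0,0]}
    - {"hand": 1,"slide": [0,0,-80],"rotation": [0,0,0]}
    - {"hand": 1,"slide": [0,0,-120],"rotation": [0,0,0]}
    - {"hand": 1,"slide": [0,20,-150],"rotation": [0,0,0]}
    - {"hand": 1,"slide": [0,60,-150],"rotation": [0,0,0]}
    - {"hand": 1,"slide": [0,100,-150],"rotation": [0,0,0]}
    - {"hand": 1,"slide": [0,140,-150],"rotation": [0,0,0]}
    - {"hand": 1,"slide": [0,180,-150],"rotation": [0,0,0]}
    - {"hand": 1,"slide": [0,220,-150],"rotation": [0,0,0]}
    - {"hand": 1,"slide": [0,260,-150],"rotation": [0,0,0]}
    - {"hand": 1,"slide": [0,300,-150],"rotation": [0,0,0]}
    - {"hand": 1,"slide": [0,340,-150],"rotation": [0,0,0]}
    - {"hand": 1,"slide": [0,380,-150],"rotation": [0,0,0]}
    - {"hand": 1,"slide": [-5,420,-150],"rotation": [0,0,0]}
    - {"hand": 1,"slide": [-12,460,-150],"rotation": [0,0,0]}
    - {"hand": 1,"slide": [-20,500,-150],"rotation": [0,0,0]}
    - {"hand": 1,"slide": [-28,535,-150],"rotation": [0,0,0]}
    - {"hand": 1,"slide": [-34,560,-150],"rotation": [0,0,0]}
    - {"hand": 1,"slide": [-36,570.5,-150],"rotation": [0,0,0]}

```text
time_s: 20.65
position: [0.5262, 0.326, 0.3651]
tool_rot: [180.0, -0.0, -179.8]
force: [0.1, -0.3, -6.6]
gripper_width: 0.0656
finger_force: 40.0
```

Emit:
send_rows:
  plan:
    - {"hand": 1,"slide": [0,0,0],"rotation": [0,0,0]}
    - {"hand": 1,"slide": [0,0,30],"rotation": [0,0,0]}
    - {"hand": 1,"slide": [0,0,70],"rotation": [0,0,0]}
    - {"hand": 1,"slide": [0,0,110],"rotation": [0,0,0]}
    - {"hand": 1,"slide": [0,0,135],"rotation": [0,0,0]}
    - {"hand": 1,"slide": [0,0,146],"rotation": [0,0,0]}
    - {"hand": 1,"slide": [0,0,149.5],"rotation": [0,0,0]}
    - {"hand": 1,"slide": [0,0,150],"rotation": [0,0,0]}
    - {"hand": 1,"slide": [0,0,150],"rotation": [0,0,0]}
    - {"hand": 0.1,"slide": [0,0,150],"rotation": [0,0,0]}
    - {"hand": 0,"slide": [0,0,150],"rotation": [0,0,0]}
    - {"hand": 0,"slide": [0,0,150],"rotation": [0,0,0]}
    - {"hand": 0,"slide": [0,0,150],"rotation": [0,0,0]}
    - {"hand": 0,"slide": [0,0,130],"rotation": [0,0,0]}
    - {"hand": 0,"slide": [0,0,90],"rotation": [0,0,0]}
    - {"hand": 0,"slide": [0,0,50],"rotation": [0,0,0]}
    - {"hand": 0,"slide": [0,0,10],"rotation": [0,0,0]}
    - {"hand": 0,"slide": [0,0,-30],"rotation": [0,0,0]}

```text
time_s: 22.15
position: [0.5262, 0.3226, 0.3981]
tool_rot: [180.0, 0.0, -179.9]
force: [-0.1, 0.7, -0.9]
gripper_width: 0.0927
finger_force: 0.0
```

Emit:
send_rows:
  plan:
    - {"hand": 0.3,"slide": [40,0,-10],"rotation": [0,0,0]}
    - {"hand": 0.3,"slide": [75,20,-20],"rotation": [0,0,0]}
    - {"hand": 0.3,"slide": [100,50,-20],"rotation": [0,0,0]}
    - {"hand": 0.3,"slide": [120,85,-20],"rotation": [0,0,0]}
    - {"hand": 0.3,"slide": [140,120,-20],"rotation": [0,0,0]}
    - {"hand": 0.3,"slide": [150,150,-20],"rotation": [0,0,0]}
    - {"hand": 0.3,"slide": [150,170,-20],"rotation": [0,0,0]}
    - {"hand": 0.3,"slide": [150,170,-20],"rotation": [0,0,0]}

```text
time_s: 22.82
position: [0.3748, 0.496, 0.416]
tool_rot: [179.9, 0.0, -179.7]
force: [-0.1, -0.8, -0.3]
gripper_width: 0.0649
finger_force: 0.0
```

```bash
python3 - <<'E'
from h import *
S=cap("side");T=cap("top");cv2.imwrite("pics/t8.png",T[...,::-1]);cv2.imwrite("pics/s8.png",S[...,::-1])
for n,b,z in(("s",(301,195,319,210),.124),("m",(202,194,223,214),.102),("l",(248,198,273,223),.080),("xl",(158,194,193,226),.058)):
    print(n,*rim(T,b,z))
for c,s in blobs(blue(T),60,150,225,330,275): print(c.round(1),s,ray("top",c,.013).round(4))
cs=(.0,)
b=cv2.resize(T[192:262,158:328,::-1],(800,329),interpolation=cv2.INTER_CUBIC)
a=cv2.resize(S[140:215,240:370,::-1],None,fx=3.6,fy=3.6,interpolation=cv2.INTER_CUBIC);a=cv2.copyMakeBorder(a,0,0,0,800-a.shape[1],0)
cv2.imwrite("pics/p8.png",np.vstack([a,b]))
E
```

```text
s [310.12 202.23] [12.  12.2] [ 0.532  -0.0454  0.124 ]
m [212.06 203.92] [15.3 16.6] [0.5316 0.2009 0.102 ]
l [259.71 210.35] [20.3 20.8] [0.5189 0.0844 0.08  ]
xl [170.73 208.64] [23.8 25.5] [0.5269 0.3204 0.058 ]
[215.6 244.8] [204 233  24  24 461] [0.4362 0.2103 0.013 ]
[297.8 248.1] [284 234  29  29 653] [ 0.4274 -0.0101  0.013 ]
[177.4 247.1] [168 238  20  19 307] [0.4299 0.3124 0.013 ]
[258.2 247.1] [251 240  15  15 183] [0.4302 0.0961 0.013 ]
```

View pics/p8.png

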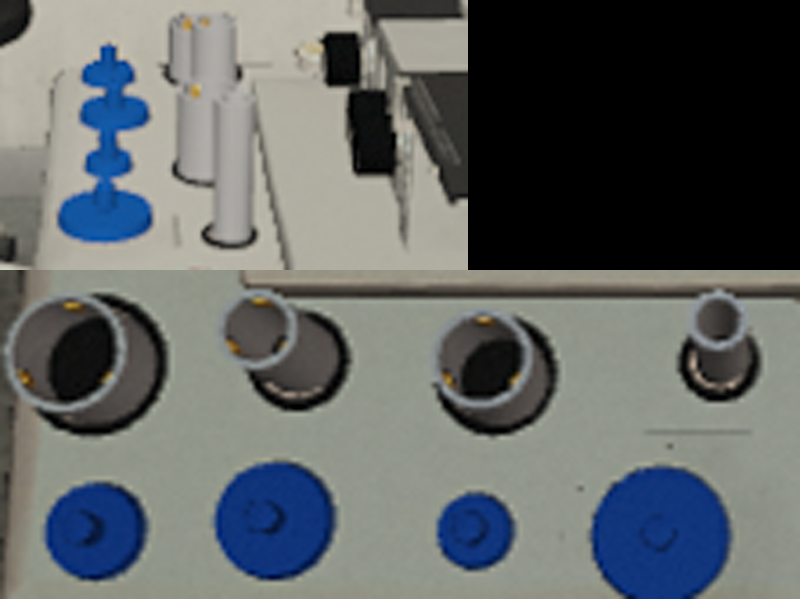

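XL sits well centred. Both views put S, M and L about 2–3 mm off their coaster centres: S base at side crop (230,238), L base at (195,180). I'll regrip each, lift it a little and shift it, starting with M.

Emit:
send_rows:
  plan:
    - {"hand": 0,"slide": [-25,-35,0],"rotation": [0,0,0]}
    - {"hand": 0,"slide": [-45,-70,0],"rotation": [0,0,0]}
    - {"hand": 0,"slide": [-65,-105,0],"rotation": [0,0,0]}
    - {"hand": 0,"slide": [-85,-140,0],"rotation": [0,0,0]}
    - {"hand": 0,"slide": [-105,-175,0],"rotation": [0,0,0]}
    - {"hand": 0,"slide": [-125,-210,0],"rotation": [0,0,0]}
    - {"hand": 0,"slide": [-140,-245,0],"rotation": [0,0,0]}
    - {"hand": 0,"slide": [-150,-275,0],"rotation": [0,0,0]}
    - {"hand": 0,"slide": [-153.5,-290.5,10],"rotation": [0,0,0]}
    - {"hand": 0,"slide": [-153.5,-290.5,40],"rotation": [0,0,0]}
    - {"hand": 0,"slide": [-153.5,-290.5,80],"rotation": [0,0,0]}
    - {"hand": 0,"slide": [-153.5,-290.5,120],"rotation": [0,0,0]}
    - {"hand": 0,"slide": [-153.5,-290.5,150],"rotation": [0,0,0]}
    - {"hand": 0,"slide": [-153.5,-290.5,165],"rotation": [0,0,0]}
    - {"hand": 0.4,"slide": [-153.5,-290.5,165],"rotation": [0,0,0]}

```text
time_s: 24.17
position: [0.5283, 0.2003, 0.247]
tool_rot: [-179.9, -0.4, 179.9]
force: [0.0, 0.4, -1.3]
gripper_width: 0.0893
finger_force: 0.0
```

Emit:
send_rows:
  plan:
    - {"hand": 1,"slide": [0,0,0],"rotation": [0,0,0]}
    - {"hand": 1,"slide": [0,0,0],"rotation": [0,0,0]}
    - {"hand": 1,"slide": [0,0,0],"rotation": [0,0,0]}
    - {"hand": 1,"slide": [0,0,0],"rotation": [0,0,0]}
    - {"hand": 1,"slide": [0,0,0],"rotation": [0,0,0]}
    - {"hand": 1,"slide": [0,0,0],"rotation": [0,0,0]}
    - {"hand": 1,"slide": [0,0,0],"rotation": [0,0,0]}
    - {"hand": 1,"slide": [0,0,0],"rotation": [0,0,0]}
    - {"hand": 1,"slide": [0,0,-4],"rotation": [0,0,0]}
    - {"hand": 1,"slide": [0,0,-4],"rotation": [0,0,0]}
    - {"hand": 1,"slide": [1.5,2,-4],"rotation": [0,0,0]}
    - {"hand": 1,"slide": [1.5,2,-4],"rotation": [0,0,0]}
    - {"hand": 1,"slide": [1.5,2,-2],"rotation": [0,0,0]}
    - {"hand": 1,"slide": [1.5,2,0],"rotation": [0,0,0]}
    - {"hand": 1,"slide": [1.5,2,0],"rotation": [0,0,0]}
    - {"hand": 1,"slide": [1.5,2,0],"rotation": [0,0,0]}
    - {"hand": 0.4,"slide": [1.5,2,0],"rotation": [0,0,0]}
    - {"hand": 0.2,"slide": [1.5,2,0],"rotation": [0,0,0]}
    - {"hand": 0,"slide": [1.5,2,0],"rotation": [0,0,0]}
    - {"hand": 0,"slide": [1.5,2,0],"rotation": [0,0,0]}

```text
time_s: 25.83
position: [0.5286, 0.2042, 0.2507]
tool_rot: [-180.0, 0.0, -180.0]
force: [-0.4, -0.7, -0.7]
gripper_width: 0.0643
finger_force: 0.0
```

```bash
python3 - <<'E'
from h import *
s=readout.read_state();print(s['gripper_width']);go(.5211,.0872,.200);go(.5211,.0872,.067)
E
```

```text
0.06429988993853926
go (0.5211, 0.0872, 0.2) slide [   7.5 -116.9 -116.3] rot [-0.  0.  0.]
go (0.5211, 0.0872, 0.067) slide [   7.5 -116.9   16.7] rot [-0.  0.  0.]
```

Emit:
send_rows:
  plan:
    - {"hand": 0,"slide": [0,0,-20],"rotation": [0,0,0]}
    - {"hand": 0,"slide": [0,0,-60],"rotation": [0,0,0]}
    - {"hand": 0,"slide": [0,-10,-80],"rotation": [0,0,0]}
    - {"hand": 0,"slide": [3,-45,-80],"rotation": [0,0,0]}
    - {"hand": 0,"slide": [5,-80,-80],"rotation": [0,0,0]}
    - {"hand": 0,"slide": [7.5,-108,-75],"rotation": [0,0,0]}
    - {"hand": 0,"slide": [7.5,-117,-60],"rotation": [0,0,0]}
    - {"hand": 0,"slide": [7.5,-117,-30],"rotation": [0,0,0]}
    - {"hand": 0,"slide": [7.5,-117,0],"rotation": [0,0,0]}
    - {"hand": 0,"slide": [7.5,-117,17],"rotation": [0,0,0]}
    - {"hand": 0,"slide": [7.5,-117,17],"rotation": [0,0,0]}
    - {"hand": 0.3,"slide": [7.5,-117,17],"rotation": [0,0,0]}
    - {"hand": 1,"slide": [7.5,-117,17],"rotation": [0,0,0]}
    - {"hand": 1,"slide": [7.5,-117,17],"rotation": [0,0,0]}
    - {"hand": 1,"slide": [7.5,-117,17],"rotation": [0,0,0]}
    - {"hand": 1,"slide": [7.5,-117,17],"rotation": [0,0,0]}
    - {"hand": 1,"slide": [7.5,-117,17],"rotation": [0,0,0]}
    - {"hand": 1,"slide": [7.5,-117,17],"rotation": [0,0,0]}
    - {"hand": 1,"slide": [7.5,-117,17],"rotation": [0,0,0]}

```text
time_s: 27.42
position: [0.5213, 0.0873, 0.2344]
tool_rot: [180.0, 0.1, -180.0]
force: [-1.3, 0.5, 4.6]
gripper_width: 0.054
finger_force: 40.0
```

Emit:
send_rows:
  plan:
    - {"hand": 1,"slide": [0,0,0],"rotation": [0,0,0]}
    - {"hand": 1,"slide": [0,0,-4],"rotation": [0,0,0]}
    - {"hand": 1,"slide": [0,0,-4],"rotation": [0,0,0]}
    - {"hand": 1,"slide": [-2,2.5,-4],"rotation": [0,0,0]}
    - {"hand": 1,"slide": [-2,2.5,-4],"rotation": [0,0,0]}
    - {"hand": 1,"slide": [-2,2.5,-2],"rotation": [0,0,0]}
    - {"hand": 1,"slide": [-2,2.5,0],"rotation": [0,0,0]}
    - {"hand": 1,"slide": [-2,2.5,0],"rotation": [0,0,0]}
    - {"hand": 1,"slide": [-2,2.5,0],"rotation": [0,0,0]}
    - {"hand": 0.3,"slide": [-2,2.5,0],"rotation": [0,0,0]}
    - {"hand": 0.1,"slide": [-2,2.5,0],"rotation": [0,0,0]}
    - {"hand": 0,"slide": [-2,2.5,0],"rotation": [0,0,0]}
    - {"hand": 0,"slide": [-2,2.5,0],"rotation": [0,0,0]}
    - {"hand": 0,"slide": [-2,2.5,0],"rotation": [0,0,0]}

```text
time_s: 28.58
position: [0.5231, 0.0897, 0.2337]
tool_rot: [-180.0, 0.0, -180.0]
force: [0.6, -0.0, 0.1]
gripper_width: 0.0826
finger_force: 0.0
```

```bash
python3 - <<'E'
from h import *
s=readout.read_state();print(s['gripper_width'],s['position']);go(.530,-.0435,.104)
E
```

```text
0.08264894309349467 [0.52311954 0.08965373 0.23367563]
go (0.53, -0.0435, 0.104) slide [  -6.8 -133.2  -37.3] rot [-0.  0.  0.]
```

S next.

Emit:
send_rows:
  plan:
    - {"hand": 0,"slide": [0,0,-30],"rotation": [0,0,0]}
    - {"hand": 0,"slide": [0,0,-70],"rotation": [0,0,0]}
    - {"hand": 0,"slide": [0,0,-110],"rotation": [0,0,0]}
    - {"hand": 0,"slide": [0,-40,-120],"rotation": [0,0,0]}
    - {"hand": 0,"slide": [-4,-80,-120],"rotation": [0,0,0]}
    - {"hand": 0,"slide": [-7,-118,-120],"rotation": [0,0,0]}
    - {"hand": 0,"slide": [-7,-133,-110],"rotation": [0,0,0]}
    - {"hand": 0,"slide": [-7,-133,-80],"rotation": [0,0,0]}
    - {"hand": 0,"slide": [-7,-133,-50],"rotation": [0,0,0]}
    - {"hand": 0.2,"slide": [-7,-133,-37],"rotation": [0,0,0]}
    - {"hand": 0.5,"slide": [-7,-133,-37],"rotation": [0,0,0]}
    - {"hand": 1,"slide": [-7,-133,-37],"rotation": [0,0,0]}
    - {"hand": 1,"slide": [-7,-133,-37],"rotation": [0,0,0]}
    - {"hand": 1,"slide": [-7,-133,-37],"rotation": [0,0,0]}
    - {"hand": 1,"slide": [-7,-133,-37],"rotation": [0,0,0]}
    - {"hand": 1,"slide": [-7,-133,-37],"rotation": [0,0,0]}
    - {"hand": 1,"slide": [-7,-133,-37],"rotation": [0,0,0]}
    - {"hand": 1,"slide": [-7,-133,-37],"rotation": [0,0,0]}
    - {"hand": 1,"slide": [-7,-133,-37],"rotation": [0,0,0]}
    - {"hand": 1,"slide": [-7,-133,-37],"rotation": [0,0,0]}

```text
time_s: 30.25
position: [0.5303, -0.0433, 0.271]
tool_rot: [-180.0, 0.0, -180.0]
force: [0.3, 0.4, 2.1]
gripper_width: 0.0313
finger_force: 40.0
```

Emit:
send_rows:
  plan:
    - {"hand": 1,"slide": [0,0,0],"rotation": [0,0,0]}
    - {"hand": 1,"slide": [0,0,-4],"rotation": [0,0,0]}
    - {"hand": 1,"slide": [0,0,-4],"rotation": [0,0,0]}
    - {"hand": 1,"slide": [2.5,2.5,-4],"rotation": [0,0,0]}
    - {"hand": 1,"slide": [2.5,2.5,-4],"rotation": [0,0,0]}
    - {"hand": 1,"slide": [2.5,2.5,-2],"rotation": [0,0,0]}
    - {"hand": 1,"slide": [2.5,2.5,0],"rotation": [0,0,0]}
    - {"hand": 1,"slide": [2.5,2.5,0],"rotation": [0,0,0]}
    - {"hand": 1,"slide": [2.5,2.5,0],"rotation": [0,0,0]}
    - {"hand": 0.5,"slide": [2.5,2.5,0],"rotation": [0,0,0]}
    - {"hand": 0.3,"slide": [2.5,2.5,0],"rotation": [0,0,0]}
    - {"hand": 0,"slide": [2.5,2.5,0],"rotation": [0,0,0]}
    - {"hand": 0,"slide": [2.5,2.5,0],"rotation": [0,0,0]}
    - {"hand": 0,"slide": [2.5,2.5,-30],"rotation": [0,0,0]}
    - {"hand": 0,"slide": [2.5,2.5,-65],"rotation": [0,0,0]}
    - {"hand": 0,"slide": [2.5,2.5,-100],"rotation": [0,0,0]}
    - {"hand": 0,"slide": [2.5,-40,-100],"rotation": [0,0,0]}
    - {"hand": 0,"slide": [2.5,-80,-100],"rotation": [0,0,0]}
    - {"hand": 0.4,"slide": [2.5,-120,-100],"rotation": [0,0,0]}
    - {"hand": 0.4,"slide": [2.5,-150,-100],"rotation": [0,0,0]}

```text
time_s: 31.92
position: [0.5276, -0.1958, 0.3711]
tool_rot: [-179.9, 0.0, -180.0]
force: [0.1, -0.8, 0.4]
gripper_width: 0.0818
finger_force: 0.0
```

```bash
python3 - <<'E'
from h import *
S=cap("side");T=cap("top");cv2.imwrite("pics/t9.png",T[...,::-1]);cv2.imwrite("pics/s9.png",S[...,::-1])
for n,b,z in(("s",(301,195,319,210),.124),("m",(202,194,223,214),.102),("l",(248,198,273,223),.080),("xl",(158,194,193,226),.058)):
    print(n,*rim(T,b,z))
for c,s in blobs(blue(T),60,150,225,330,275): print(c.round(1),s,ray("top",c,.013).round(4))
go(.430,.0981,.25)
b=cv2.resize(T[192:262,158:328,::-1],(800,329),interpolation=cv2.INTER_CUBIC)
a=cv2.resize(S[140:215,240:370,::-1],None,fx=3.6,fy=3.6,interpolation=cv2.INTER_CUBIC);a=cv2.copyMakeBorder(a,0,0,0,800-a.shape[1],0)
cv2.imwrite("pics/p9.png",np.vstack([a,b]))
E
```

```text
s [309.09 203.26] [11.9 12.4] [ 0.5294 -0.0429  0.124 ]
m [211.43 204.7 ] [14.9 17.1] [0.5296 0.2024 0.102 ]
l [258.66 209.69] [20.4 21.2] [0.5206 0.0871 0.08  ]
xl [171.15 208.68] [23.5 25.6] [0.5268 0.3193 0.058 ]
[292.9 241.2] [286 230  18  27 256] [0.4459 0.0032 0.013 ]
[215.7 244.9] [204 233  25  25 472] [0.4359 0.2101 0.013 ]
[177.5 247.3] [168 238  20  20 318] [0.4294 0.312  0.013 ]
[258.4 247. ] [251 240  16  15 188] [0.4303 0.0956 0.013 ]
go (0.43, 0.0981, 0.25) slide [ 98.8 295.3 -47.1] rot [-0.1  0.  -0.2]
```

View pics/p9.png

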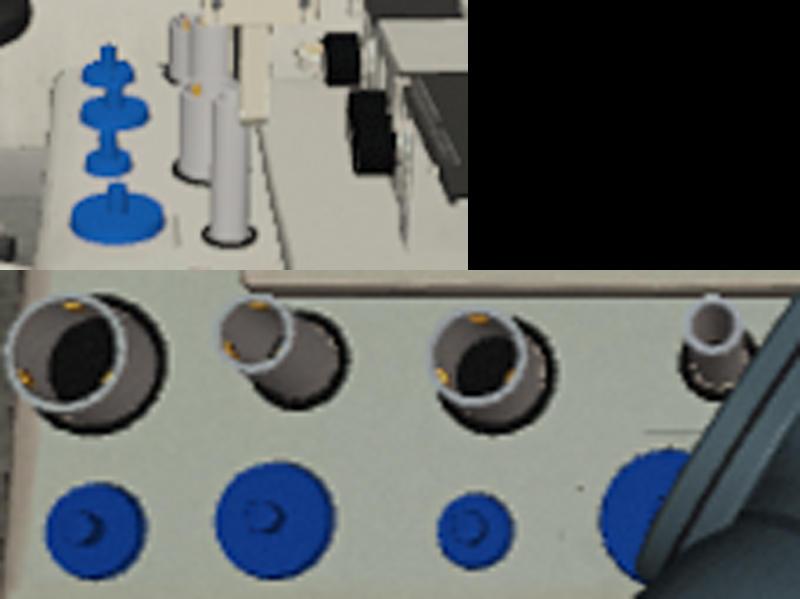

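All four sleeves are now centred on their coasters to within about 1 mm. Cap_xl has been knocked aside and is now partly hidden by the arm at top px (297,243), so I'll re-measure it later. First, cap S.

Emit:
send_rows:
  plan:
    - {"hand": 0.5,"slide": [30,25,0],"rotation": [0,0,0]}
    - {"hand": 0.5,"slide": [60,50,0],"rotation": [0,0,0]}
    - {"hand": 0.5,"slide": [85,80,0],"rotation": [0,0,0]}
    - {"hand": 0.5,"slide": [97.5,115,0],"rotation": [0,0,0]}
    - {"hand": 0.5,"slide": [97.5,155,0],"rotation": [0,0,0]}
    - {"hand": 0.5,"slide": [97.5,195,0],"rotation": [0,0,0]}
    - {"hand": 0.5,"slide": [97.5,235,0],"rotation": [0,0,0]}
    - {"hand": 0.5,"slide": [97.5,270,0],"rotation": [0,0,0]}
    - {"hand": 0.5,"slide": [97.5,291.5,10],"rotation": [0,0,0]}
    - {"hand": 0.5,"slide": [97.5,291.5,45],"rotation": [0,0,0]}
    - {"hand": 0.5,"slide": [97.5,291.5,85],"rotation": [0,0,0]}
    - {"hand": 0.5,"slide": [97.5,291.5,120],"rotation": [0,0,0]}
    - {"hand": 0.5,"slide": [97.5,291.5,150],"rotation": [0,0,0]}
    - {"hand": 0.5,"slide": [97.5,291.5,165],"rotation": [0,0,0]}
    - {"hand": 0.5,"slide": [97.5,291.5,170],"rotation": [0,0,0]}
    - {"hand": 0.7,"slide": [97.5,291.5,170.5],"rotation": [0,0,0]}
    - {"hand": 1,"slide": [97.5,291.5,170.5],"rotation": [0,0,0]}
    - {"hand": 1,"slide": [97.5,291.5,170.5],"rotation": [0,0,0]}
    - {"hand": 1,"slide": [97.5,291.5,170.5],"rotation": [0,0,0]}
    - {"hand": 1,"slide": [97.5,291.5,170.5],"rotation": [0,0,0]}
  force: 40

```text
time_s: 33.68
position: [0.4305, 0.0981, 0.2014]
tool_rot: [-180.0, 0.1, -180.0]
force: [-0.2, 0.3, 0.7]
gripper_width: 0.0173
finger_force: 4.1
```

Emit:
send_rows:
  plan:
    - {"hand": 1,"slide": [0,0,0],"rotation": [0,0,0]}
    - {"hand": 1,"slide": [0,0,0],"rotation": [0,0,0]}

```text
time_s: 33.85
position: [0.4306, 0.098, 0.2011]
tool_rot: [-180.0, 0.1, -180.0]
force: [0.0, -0.5, 5.1]
gripper_width: 0.0173
finger_force: 40.0
```

```bash
python3 - <<'E'
from h import *
s=readout.read_state();print(s['gripper_width'],s['position'],s['force'],s['finger_force'])
E
```

```text
0.01733095825154166 [0.43055892 0.09804104 0.20111898] [ 4.22643764e-03 -5.46417046e-01  5.13154767e+00] 40.001540780067444
```

Emit:
send_rows:
  plan:
    - {"hand": 1,"slide": [0,0,-20],"rotation": [0,0,0]}
    - {"hand": 1,"slide": [0,0,-60],"rotation": [0,0,0]}
    - {"hand": 1,"slide": [0,0,-100],"rotation": [0,0,0]}
    - {"hand": 1,"slide": [0,0,-140],"rotation": [0,0,0]}
    - {"hand": 1,"slide": [0,-10,-160],"rotation": [0,0,0]}
    - {"hand": 1,"slide": [-20,-40,-160],"rotation": [0,0,0]}
    - {"hand": 1,"slide": [-45,-70,-160],"rotation": [0,0,0]}
    - {"hand": 1,"slide": [-70,-100,-160],"rotation": [0,0,0]}
    - {"hand": 1,"slide": [-90,-125,-160],"rotation": [0,0,0]}
    - {"hand": 1,"slide": [-99,-138.5,-160],"rotation": [0,0,0]}
    - {"hand": 1,"slide": [-99,-138.5,-160],"rotation": [0,0,0]}
    - {"hand": 1,"slide": [-99,-138.5,-145],"rotation": [0,0,0]}
    - {"hand": 1,"slide": [-99,-138.5,-130],"rotation": [0,0,0]}
    - {"hand": 1,"slide": [-99,-138.5,-126],"rotation": [0,0,0]}
    - {"hand": 1,"slide": [-99,-138.5,-122],"rotation": [0,0,0]}
    - {"hand": 1,"slide": [-99,-138.5,-120],"rotation": [0,0,0]}
    - {"hand": 1,"slide": [-99,-138.5,-118],"rotation": [0,0,0]}
    - {"hand": 1,"slide": [-99,-138.5,-117],"rotation": [0,0,0]}
    - {"hand": 1,"slide": [-99,-138.5,-117],"rotation": [0,0,0]}

```text
time_s: 35.43
position: [0.5292, -0.0401, 0.3176]
tool_rot: [-180.0, 0.0, -179.9]
force: [0.7, 0.6, 0.3]
gripper_width: 0.0175
finger_force: 40.0
```

```bash
python3 - <<'E'
from h import *
s=readout.read_state();print(s['gripper_width'],s['position'],s['force'],s['finger_force'])
E
```

```text
0.017497591524086264 [ 0.52919771 -0.04010185  0.31760742] [0.66480141 0.61452904 0.29851518] 39.999791979789734
```

Emit:
send_rows:
  plan:
    - {"hand": 1,"slide": [0,0,1],"rotation": [0,0,0]}
    - {"hand": 1,"slide": [0,0,2],"rotation": [0,0,0]}
    - {"hand": 1,"slide": [0,0,2.5],"rotation": [0,0,0]}
    - {"hand": 1,"slide": [0,0,2.5],"rotation": [0,0,0]}
    - {"hand": 1,"slide": [0,0,2.5],"rotation": [0,0,0]}

```text
time_s: 35.85
position: [0.5299, -0.0404, 0.3175]
tool_rot: [-179.9, 0.3, -180.0]
force: [-1.3, 1.5, 13.7]
gripper_width: 0.017
finger_force: 40.0
```

Emit:
send_rows:
  plan:
    - {"hand": 1,"slide": [0,0,1],"rotation": [0,0,0]}
    - {"hand": 0.7,"slide": [0,0,1],"rotation": [0,0,0]}
    - {"hand": 0.5,"slide": [0,0,1],"rotation": [0,0,0]}
    - {"hand": 0.5,"slide": [0,0,1],"rotation": [0,0,0]}
    - {"hand": 0.5,"slide": [0,0,0],"rotation": [0,0,0]}
    - {"hand": 0.5,"slide": [0,0,-30],"rotation": [0,0,0]}
    - {"hand": 0.5,"slide": [0,0,-60],"rotation": [0,0,0]}
    - {"hand": 0.5,"slide": [0,40,-60],"rotation": [0,0,0]}
    - {"hand": 0.5,"slide": [20,75,-60],"rotation": [0,0,0]}
    - {"hand": 0.5,"slide": [40,110,-60],"rotation": [0,0,0]}
    - {"hand": 0.5,"slide": [60,145,-60],"rotation": [0,0,0]}
    - {"hand": 0.5,"slide": [80,180,-60],"rotation": [0,0,0]}
    - {"hand": 0.5,"slide": [99,215,-60],"rotation": [0,0,0]}
    - {"hand": 0.5,"slide": [99,255,-60],"rotation": [0,0,0]}
    - {"hand": 0.5,"slide": [99,295,-60],"rotation": [0,0,0]}
    - {"hand": 0.5,"slide": [99,330,-60],"rotation": [0,0,0]}
    - {"hand": 0.5,"slide": [99,355,-60],"rotation": [0,0,0]}
    - {"hand": 0.5,"slide": [99,355,-60],"rotation": [0,0,0]}
    - {"hand": 0.5,"slide": [99,355,-60],"rotation": [0,0,0]}

```text
time_s: 37.43
position: [0.4294, 0.3157, 0.374]
tool_rot: [-179.9, -0.1, -179.8]
force: [0.1, 0.0, 0.0]
gripper_width: 0.0465
finger_force: 0.0
```

```bash
python3 - <<'E'
from h import *
S=cap("side");T=cap("top");cv2.imwrite("pics/t10.png",T[...,::-1]);cv2.imwrite("pics/s10.png",S[...,::-1])
for c,s in blobs(blue(T),60,150,190,335,275): print(c.round(1),s,ray("top",c,.013).round(4),ray("top",(s[0]+s[2]/2-.5,s[1]+s[3]/2-.5),.128).round(4))
go(.4297,.3146,.034)
b=cv2.resize(T[192:262,158:328,::-1],(800,329),interpolation=cv2.INTER_CUBIC)
a=cv2.resize(S[140:215,240:370,::-1],None,fx=3.6,fy=3.6,interpolation=cv2.INTER_CUBIC);a=cv2.copyMakeBorder(a,0,0,0,800-a.shape[1],0)
cv2.imwrite("pics/p10.png",np.vstack([a,b]))
E
```

```text
[308.9 203.6] [301 196  17  17 215] [ 0.5486 -0.0392  0.013 ] [ 0.5268 -0.0428  0.128 ]
[299.5 244.4] [286 230  28  29 647] [ 0.4374 -0.0147  0.013 ] [ 0.4295 -0.0206  0.128 ]
[215.6 244.8] [204 233  24  24 461] [0.4362 0.2103 0.013 ] [0.4282 0.1806 0.128 ]
[180.1 247.4] [171 238  17  20 216] [0.4292 0.3052 0.013 ] [0.421  0.2676 0.128 ]
go (0.4297, 0.3146, 0.034) slide [-1.000e-01  8.000e-01  1.732e+02] rot [-0.1 -0.1  0.1]
```

View pics/p10.png

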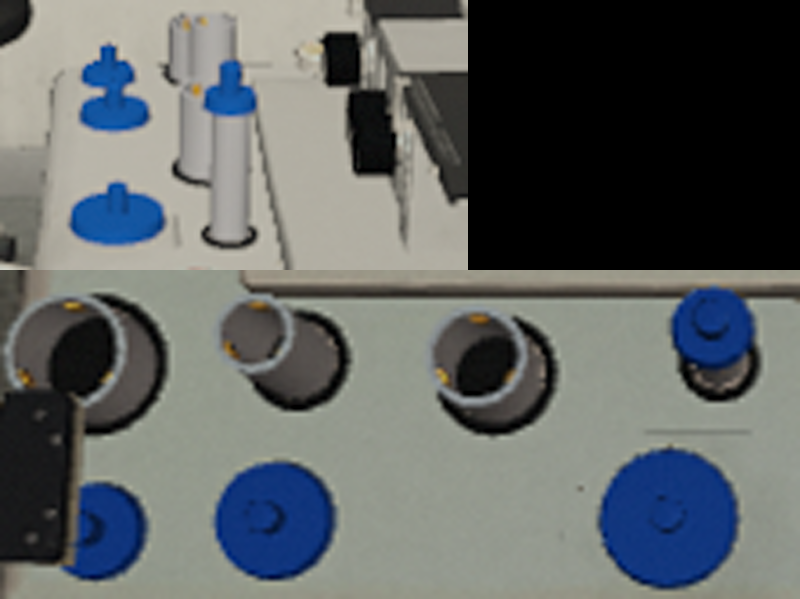

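Cap S is seated level, and cap_xl now sits at (0.437,-0.015). Next, cap M.

Emit:
send_rows:
  plan:
    - {"hand": 0.5,"slide": [0,0,40],"rotation": [0,0,0]}
    - {"hand": 0.5,"slide": [0,0,80],"rotation": [0,0,0]}
    - {"hand": 0.5,"slide": [0,0,120],"rotation": [0,0,0]}
    - {"hand": 0.5,"slide": [0,0,155],"rotation": [0,0,0]}
    - {"hand": 0.5,"slide": [0,0,170],"rotation": [0,0,0]}
    - {"hand": 0.5,"slide": [0,0,173.5],"rotation": [0,0,0]}
    - {"hand": 0.7,"slide": [0,0,174],"rotation": [0,0,0]}
    - {"hand": 1,"slide": [0,0,174],"rotation": [0,0,0]}
    - {"hand": 1,"slide": [0,0,174],"rotation": [0,0,0]}
    - {"hand": 1,"slide": [0,0,174],"rotation": [0,0,0]}
    - {"hand": 1,"slide": [0,0,174],"rotation": [0,0,0]}
    - {"hand": 1,"slide": [0,0,174],"rotation": [0,0,0]}
    - {"hand": 1,"slide": [0,0,174],"rotation": [0,0,0]}
    - {"hand": 1,"slide": [0,0,174],"rotation": [0,0,0]}

```text
time_s: 38.7
position: [0.4304, 0.3148, 0.2018]
tool_rot: [180.0, 0.1, -179.9]
force: [-0.4, -0.7, 6.3]
gripper_width: 0.0173
finger_force: 40.0
```

Emit:
send_rows:
  plan:
    - {"hand": 1,"slide": [0,0,-20],"rotation": [0,0,0]}
    - {"hand": 1,"slide": [0,0,-60],"rotation": [0,0,0]}
    - {"hand": 1,"slide": [0,0,-100],"rotation": [0,0,0]}
    - {"hand": 1,"slide": [0,0,-130],"rotation": [0,0,0]}
    - {"hand": 1,"slide": [-10,-20,-135],"rotation": [0,0,0]}
    - {"hand": 1,"slide": [-35,-45,-135],"rotation": [0,0,0]}
    - {"hand": 1,"slide": [-60,-70,-135],"rotation": [0,0,0]}
    - {"hand": 1,"slide": [-85,-95,-135],"rotation": [0,0,0]}
    - {"hand": 1,"slide": [-100,-109.5,-135],"rotation": [0,0,0]}
    - {"hand": 1,"slide": [-100,-109.5,-135],"rotation": [0,0,0]}
    - {"hand": 1,"slide": [-100,-109.5,-125],"rotation": [0,0,0]}
    - {"hand": 1,"slide": [-100,-109.5,-110],"rotation": [0,0,0]}
    - {"hand": 1,"slide": [-100,-109.5,-104],"rotation": [0,0,0]}
    - {"hand": 1,"slide": [-100,-109.5,-100],"rotation": [0,0,0]}
    - {"hand": 1,"slide": [-100,-109.5,-97],"rotation": [0,0,0]}
    - {"hand": 1,"slide": [-100,-109.5,-95],"rotation": [0,0,0]}
    - {"hand": 1,"slide": [-100,-109.5,-93.5],"rotation": [0,0,0]}
    - {"hand": 1,"slide": [-100,-109.5,-92.5],"rotation": [0,0,0]}
    - {"hand": 1,"slide": [-100,-109.5,-92.5],"rotation": [0,0,0]}
    - {"hand": 1,"slide": [-100,-109.5,-92.5],"rotation": [0,0,0]}

```text
time_s: 40.37
position: [0.5303, 0.2058, 0.2958]
tool_rot: [180.0, 0.2, -179.9]
force: [-2.1, -1.1, 10.7]
gripper_width: 0.0172
finger_force: 40.0
```

Emit:
send_rows:
  plan:
    - {"hand": 1,"slide": [0,0,0],"rotation": [0,0,0]}
    - {"hand": 0.7,"slide": [0,0,0],"rotation": [0,0,0]}
    - {"hand": 0.5,"slide": [0,0,-1],"rotation": [0,0,0]}
    - {"hand": 0.5,"slide": [0,0,-2],"rotation": [0,0,0]}
    - {"hand": 0.5,"slide": [0,0,-3],"rotation": [0,0,0]}
    - {"hand": 0.5,"slide": [0,0,-35],"rotation": [0,0,0]}
    - {"hand": 0.5,"slide": [0,0,-65],"rotation": [0,0,0]}
    - {"hand": 0.5,"slide": [30,0,-65],"rotation": [0,0,0]}
    - {"hand": 0.5,"slide": [65,5,-65],"rotation": [0,0,0]}
    - {"hand": 0.5,"slide": [93.5,7.5,-65],"rotation": [0,0,0]}
    - {"hand": 0.5,"slide": [93.5,7.5,-40],"rotation": [0,0,0]}
    - {"hand": 0.5,"slide": [93.5,7.5,0],"rotation": [0,0,0]}
    - {"hand": 0.5,"slide": [93.5,7.5,40],"rotation": [0,0,0]}
    - {"hand": 0.5,"slide": [93.5,7.5,75],"rotation": [0,0,0]}
    - {"hand": 0.5,"slide": [93.5,7.5,89],"rotation": [0,0,0]}
    - {"hand": 0.6,"slide": [93.5,7.5,92.5],"rotation": [0,0,0]}
    - {"hand": 0.8,"slide": [93.5,7.5,92.5],"rotation": [0,0,0]}
    - {"hand": 1,"slide": [93.5,7.5,92.5],"rotation": [0,0,0]}
    - {"hand": 1,"slide": [93.5,7.5,92.5],"rotation": [0,0,0]}
    - {"hand": 1,"slide": [93.5,7.5,92.5],"rotation": [0,0,0]}

```text
time_s: 42.03
position: [0.4372, 0.2128, 0.2021]
tool_rot: [180.0, 0.2, -180.0]
force: [-0.3, 1.0, -0.2]
gripper_width: 0.0178
finger_force: 3.9
```

Emit:
send_rows:
  plan:
    - {"hand": 1,"slide": [0,0,0],"rotation": [0,0,0]}
    - {"hand": 1,"slide": [0,0,0],"rotation": [0,0,0]}
    - {"hand": 1,"slide": [0,0,0],"rotation": [0,0,0]}
    - {"hand": 1,"slide": [0,0,0],"rotation": [0,0,0]}

```text
time_s: 42.37
position: [0.4372, 0.2127, 0.2018]
tool_rot: [180.0, 0.2, -180.0]
force: [0.0, -0.8, 6.0]
gripper_width: 0.0168
finger_force: 40.0
```

```bash
python3 - <<'E'
from h import *
S=cap("side");T=cap("top");cv2.imwrite("pics/t11.png",T[...,::-1]);cv2.imwrite("pics/s11.png",S[...,::-1])
for c,s in blobs(blue(T),60,150,190,335,275): print(c.round(1),s,ray("top",c,.013).round(4))
E
```

```text
[211.2 205.3] [201 195  22  22 359] [0.5436 0.2276 0.013 ]
[308.9 203.6] [301 196  17  17 219] [ 0.5484 -0.0392  0.013 ]
[299.5 244.4] [286 230  28  29 649] [ 0.4374 -0.0147  0.013 ]
```

Emit:
send_rows:
  plan:
    - {"hand": 1,"slide": [0,0,-20],"rotation": [0,0,0]}
    - {"hand": 1,"slide": [0,0,-60],"rotation": [0,0,0]}
    - {"hand": 1,"slide": [0,0,-100],"rotation": [0,0,0]}
    - {"hand": 1,"slide": [0,-15,-120],"rotation": [0,0,0]}
    - {"hand": 1,"slide": [0,-50,-120],"rotation": [0,0,0]}
    - {"hand": 1,"slide": [-10,-85,-120],"rotation": [0,0,0]}
    - {"hand": 1,"slide": [-35,-110,-120],"rotation": [0,0,0]}
    - {"hand": 1,"slide": [-65,-123,-120],"rotation": [0,0,0]}
    - {"hand": 1,"slide": [-85,-123,-120],"rotation": [0,0,0]}
    - {"hand": 1,"slide": [-85,-123,-120],"rotation": [0,0,0]}
    - {"hand": 1,"slide": [-85,-123,-105],"rotation": [0,0,0]}
    - {"hand": 1,"slide": [-85,-123,-90],"rotation": [0,0,0]}
    - {"hand": 1,"slide": [-85,-123,-83],"rotation": [0,0,0]}
    - {"hand": 1,"slide": [-85,-123,-78],"rotation": [0,0,0]}
    - {"hand": 1,"slide": [-85,-123,-75],"rotation": [0,0,0]}
    - {"hand": 1,"slide": [-85,-123,-73],"rotation": [0,0,0]}
    - {"hand": 1,"slide": [-85,-123,-71.5],"rotation": [0,0,0]}
    - {"hand": 1,"slide": [-85,-123,-70.5],"rotation": [0,0,0]}
    - {"hand": 1,"slide": [-85,-123,-70.5],"rotation": [0,0,0]}
    - {"hand": 1,"slide": [-85,-123,-70.5],"rotation": [0,0,0]}

```text
time_s: 44.13
position: [0.5219, 0.0899, 0.2737]
tool_rot: [-180.0, 0.2, -179.9]
force: [-3.7, -0.3, 11.6]
gripper_width: 0.0171
finger_force: 40.0
```

Emit:
send_rows:
  plan:
    - {"hand": 1,"slide": [0,0,0],"rotation": [0,0,0]}
    - {"hand": 0.7,"slide": [0,0,0],"rotation": [0,0,0]}
    - {"hand": 0.5,"slide": [0,0,-1],"rotation": [0,0,0]}
    - {"hand": 0.5,"slide": [0,0,-2],"rotation": [0,0,0]}
    - {"hand": 0.5,"slide": [0,0,-3],"rotation": [0,0,0]}
    - {"hand": 0.5,"slide": [0,0,-35],"rotation": [0,0,0]}
    - {"hand": 0.5,"slide": [20,0,-65],"rotation": [0,0,0]}
    - {"hand": 0.5,"slide": [50,-15,-65],"rotation": [0,0,0]}
    - {"hand": 0.5,"slide": [75,-40,-65],"rotation": [0,0,0]}
    - {"hand": 0.5,"slide": [84,-75,-65],"rotation": [0,0,0]}
    - {"hand": 0.5,"slide": [84,-102,-55],"rotation": [0,0,0]}
    - {"hand": 0.5,"slide": [84,-102,-20],"rotation": [0,0,0]}
    - {"hand": 0.5,"slide": [84,-102,20],"rotation": [0,0,0]}
    - {"hand": 0.5,"slide": [84,-102,52],"rotation": [0,0,0]}
    - {"hand": 0.5,"slide": [84,-102,67],"rotation": [0,0,0]}
    - {"hand": 0.6,"slide": [84,-102,70.5],"rotation": [0,0,0]}
    - {"hand": 0.8,"slide": [84,-102,70.5],"rotation": [0,0,0]}
    - {"hand": 1,"slide": [84,-102,70.5],"rotation": [0,0,0]}
    - {"hand": 1,"slide": [84,-102,70.5],"rotation": [0,0,0]}
    - {"hand": 1,"slide": [84,-102,70.5],"rotation": [0,0,0]}

```text
time_s: 45.8
position: [0.4383, -0.0125, 0.2021]
tool_rot: [-180.0, 0.2, -179.9]
force: [0.5, 0.0, 0.6]
gripper_width: 0.0179
finger_force: 4.0
```

Emit:
send_rows:
  plan:
    - {"hand": 1,"slide": [0,0,0],"rotation": [0,0,0]}
    - {"hand": 1,"slide": [0,0,0],"rotation": [0,0,0]}
    - {"hand": 1,"slide": [0,0,0],"rotation": [0,0,0]}
    - {"hand": 1,"slide": [0,0,0],"rotation": [0,0,0]}

```text
time_s: 46.13
position: [0.4383, -0.0125, 0.2017]
tool_rot: [-180.0, 0.1, -180.0]
force: [0.6, 0.5, 6.7]
gripper_width: 0.0171
finger_force: 40.0
```

Emit:
send_rows:
  plan:
    - {"hand": 1,"slide": [0,0,-20],"rotation": [0,0,0]}
    - {"hand": 1,"slide": [0,0,-60],"rotation": [0,0,0]}
    - {"hand": 1,"slide": [0,0,-100],"rotation": [0,0,0]}
    - {"hand": 1,"slide": [0,30,-120],"rotation": [0,0,0]}
    - {"hand": 1,"slide": [0,70,-120],"rotation": [0,0,0]}
    - {"hand": 1,"slide": [0,110,-120],"rotation": [0,0,0]}
    - {"hand": 1,"slide": [0,150,-120],"rotation": [0,0,0]}
    - {"hand": 1,"slide": [0,190,-120],"rotation": [0,0,0]}
    - {"hand": 1,"slide": [0,230,-120],"rotation": [0,0,0]}
    - {"hand": 1,"slide": [0,270,-120],"rotation": [0,0,0]}
    - {"hand": 1,"slide": [-10,305,-120],"rotation": [0,0,0]}
    - {"hand": 1,"slide": [-35,325,-120],"rotation": [0,0,0]}
    - {"hand": 1,"slide": [-65,335.5,-120],"rotation": [0,0,0]}
    - {"hand": 1,"slide": [-89.5,335.5,-120],"rotation": [0,0,0]}
    - {"hand": 1,"slide": [-89.5,335.5,-110],"rotation": [0,0,0]}
    - {"hand": 1,"slide": [-89.5,335.5,-85],"rotation": [0,0,0]}
    - {"hand": 1,"slide": [-89.5,335.5,-68],"rotation": [0,0,0]}
    - {"hand": 1,"slide": [-89.5,335.5,-62],"rotation": [0,0,0]}

```text
time_s: 47.63
position: [0.5252, 0.3224, 0.2591]
tool_rot: [-179.9, -0.4, -180.0]
force: [-0.9, -0.5, -1.2]
gripper_width: 0.0171
finger_force: 40.0
```

Emit:
send_rows:
  plan:
    - {"hand": 1,"slide": [0,0,2],"rotation": [0,0,0]}
    - {"hand": 1,"slide": [0,0,5],"rotation": [0,0,0]}
    - {"hand": 1,"slide": [0,0,8],"rotation": [0,0,0]}
    - {"hand": 1,"slide": [0,0,10.5],"rotation": [0,0,0]}
    - {"hand": 1,"slide": [0,0,12],"rotation": [0,0,0]}
    - {"hand": 1,"slide": [0,0,13.5],"rotation": [0,0,0]}
    - {"hand": 1,"slide": [0,0,13.5],"rotation": [0,0,0]}
    - {"hand": 1,"slide": [0,0,13.5],"rotation": [0,0,0]}

```text
time_s: 48.3
position: [0.5272, 0.3233, 0.2516]
tool_rot: [180.0, 0.2, -179.9]
force: [-2.5, -0.9, 9.0]
gripper_width: 0.0174
finger_force: 40.0
```

Emit:
send_rows:
  plan:
    - {"hand": 1,"slide": [0,0,0],"rotation": [0,0,0]}
    - {"hand": 0.7,"slide": [0,0,0],"rotation": [0,0,0]}
    - {"hand": 0.5,"slide": [0,0,-1],"rotation": [0,0,0]}
    - {"hand": 0.5,"slide": [0,0,-2],"rotation": [0,0,0]}
    - {"hand": 0.5,"slide": [0,0,-3],"rotation": [0,0,0]}
    - {"hand": 0.5,"slide": [0,0,-35],"rotation": [0,0,0]}
    - {"hand": 0.5,"slide": [0,0,-75],"rotation": [0,0,0]}
    - {"hand": 0.5,"slide": [0,0,-110],"rotation": [0,0,0]}
    - {"hand": 0.5,"slide": [35,10,-130],"rotation": [0,0,0]}
    - {"hand": 0.5,"slide": [65,35,-130],"rotation": [0,0,0]}
    - {"hand": 0.5,"slide": [90,65,-130],"rotation": [0,0,0]}
    - {"hand": 0.5,"slide": [115,95,-130],"rotation": [0,0,0]}
    - {"hand": 0.5,"slide": [140,125,-130],"rotation": [0,0,0]}
    - {"hand": 0.5,"slide": [150,160,-130],"rotation": [0,0,0]}
    - {"hand": 0.5,"slide": [150,170,-130],"rotation": [0,0,0]}
    - {"hand": 0.5,"slide": [150,170,-130],"rotation": [0,0,0]}

```text
time_s: 49.63
position: [0.3756, 0.4954, 0.379]
tool_rot: [180.0, 0.0, -179.7]
force: [0.3, -1.2, 0.5]
gripper_width: 0.0468
finger_force: 0.0
```

```bash
python3 - <<'E'
from h import *
S=cap("side");T=cap("top")
for c,s in blobs(blue(T),60,150,190,335,275): print(c.round(1),s)
b=cv2.resize(T[192:262,158:328,::-1],(800,329),interpolation=cv2.INTER_CUBIC)
a=cv2.resize(S[140:215,240:370,::-1],None,fx=3.6,fy=3.6,interpolation=cv2.INTER_CUBIC);a=cv2.copyMakeBorder(a,0,0,0,800-a.shape[1],0)
cv2.imwrite("pics/p12.png",np.vstack([a,b]))
E
```

```text
[170.9 208.9] [156 195  31  29 690]
[211.1 205.3] [201 195  22  21 351]
[308.9 203.5] [301 196  17  16 213]
[258.6 210.1] [246 198  26  25 513]
```

View pics/p12.png

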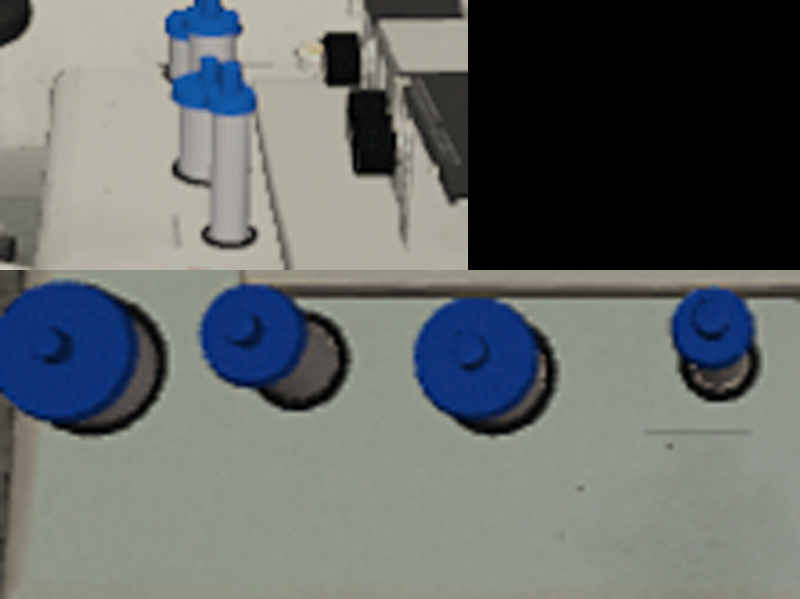

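All four sleeves stand upright and centred, and their caps sit level and fully home. I'm handing the job in.

```bash
python3 -c "
from rig import order
print(order.job_done())"
```

```text
the job is handed in; nothing more can be done
None
```

I pulled the nest apart, stood all four sleeves upright on their matching coasters and pushed the fitting cap fully home on each; the job was handed in at about 50 s with no verdict returned.

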